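# Fasten the pump unit's filter cover with the slot key

## Robot

A 6-joint arm with a two-finger parallel gripper is mounted at the origin on the work surface. World frame = base frame: x ahead of the robot, y to its left, z up, the work surface at z = 0. Lengths are in m, angles in rad, forces in N, time in s.
With the tool pointing down it reaches from about 0.275 to 0.875 m from the base axis. Payload 12.5 kg.
Tool frame: the origin (TCP) lies midway between the tips of the shut fingers; the grasp point (between the pads) lies 19 mm behind it; z points along the fingers, y is the direction in which the jaws open and shut (so a half turn about z gives the same grasp; the last joint's range is limited). The gripper opens to 85 mm and grips with 20 to 120 N. Pads are 22 mm wide; open, the fingers measure 114 mm over their backs; the gripper's body (76 mm by 85 mm) begins 54 mm behind the grasp point. The pads swing forward as they close: fully open they stand 13 mm farther back than shut.
Start: joints at [-1.32, 0.351, 1.652, -0, 1.139, -0.085], TCP at [0.181, -0.519, 0.231] pointing down, gripper open.
Joint ranges: [-2.75, 2.75], [-0.79, 2.1], [0.01, 2.65], [-1.57, 4.71], [0.07, 3.14], [-2.87, 2.87]. Speed limits (rad/s): [2.22, 2.22, 2.79, 3.14, 3.14, 3.14].

## Interface

Orientations are given as a rotation vector (axis times angle).
In Python, from plant import ctrl gives the robot as it stands. The module is installed in compiled form; this text tells all that it offers.
- The arm moves only by the tool move_arm, never from a script. Its argument "plan" is a list that holds one entry, the list of rows, each a list of 7 numbers: the shift along the tool's x, y, z as a fraction of full scale, then the turn, a rotation vector about the tool's x, y, z as a fraction of full scale, then the opening, from -1 (shut) to 1 (fully open). A call has 1 to 5 rows; each row is the pose to reach, as a shift and turn from the pose commanded when the call began, along the tool's axes at that moment; what a row does not reach only later rows make up. Full scale, the value 1, is 500 mm for a shift and pi/2 rad for a turn. A row lasts 1/10 s, in which the tool goes at most 50 mm and 8.59 degrees, less where a joint would pass 70% of its speed; a pose out of reach is approached as far as the arm can. A call with a number of a shift or a turn outside -1 to 1 is refused whole. A call with a gripper value outside its range is refused whole. The fingers move at their own pace and stop on an object; "grip_force" is the grip in N (left out, the last holds). Time passes only in rows, so rows that repeat a pose let the fingers close. It gives the time, the measured TCP pose, the force and the opening at its end, in the units of the state.
- ctrl.get_obs(): the state, without advancing time (a new reading comes with each control period).
- ctrl.capture(name): name is "side" or "top" or "wrist"; returns a dict with "pixels" (480x640x3 uint8, red, green, blue), "range_z" (480x640 float32, m along the optical axis (not along the pixel's ray), 0 where there is no reading), "K" (3x3 intrinsics, pixels), "k1" (the pictures are not rectified: a ray, as slopes to the right and down, at radius r is drawn at 1 + k1 r^2 times it, then the intrinsics apply), "rvec" (rotation vector, rad) and "tvec" (3), from world to camera coordinates, as OpenCV has them; the wrist camera has in their place "tool_from_camera" (4x4, takes a point from camera to tool coordinates, whose origin is the TCP and whose axes are the flange's). Camera axes: x right, y down, z forward; pixel columns grow to the right and rows downward; lengths in m; the calibration is good to about 2 mm. A picture is of the moment at which its call begins: read the wrist's pose just before it.
- ctrl.hand_in(): hands the job in, once; it reports no verdict.
The state is a dict: "t": time; "joint_positions": joint angles; "qvel": joint speeds; "joint_efforts": joint torques, N m; "tool_pos": TCP position; "ee_rot": TCP orientation; "force": force on the tool from outside, world axes, zero at the start; "moment": the same for the moment, N m; "grip_width": finger opening in m.
Only numpy, scipy, OpenCV 4.12 (cv2) and the standard library are available. Lean on these libraries where they do the work, as an engineer would, in place of code of your own. Each camera call takes 0.05 s, during which the arm holds its last target.

## Task

One of the four slotted studs on the white pump unit's filter cover still stands up on its red collar. With the orange slot key from its black stand, push that stud down and turn it clockwise until it drops fully home into its catch, then stand the key back fully seated in its stand. Do not force anything (never more than about 35 N on the unit), touch the unit and its studs with the key only, and leave the other goods where they are.

Things in the scene. Friction and masses are not known exactly. Their poses are not given: they have to be found in the camera images.
- stud_slot (a point): Raised stud: dark round head, 44 mm across, 12 mm thick, on a red collar, at the unit's corner nearest the robot on the left; the other three are down already. Point: on the stud's axis, level with the head's top. x along the slot, z up. Slot 8 mm wide, 9 mm deep, right across the head, open at both ends. Head top is 26 mm above the cover when raised, 12 mm when home (head on cover).
- stud_press (a joint): Stud's downward travel, m: 0 raised (start), 0.014 home. No spring: a seal drags with 7 N and it stays where left. A hard ledge stops it first at 2.5 to 10.5 mm; the depth varies, is not shown and must be felt. Past 0.6 rad it turns only while resting on that ledge. At the end of the turn the ledge has a gap: a further push of 10 to 15 N drops it the last 3.5 to 11.5 mm home.
- stud (a joint): Turn of the stud, rad, growing clockwise seen from above. Starts at 0.1 to 0.5; the gap in the ledge is at 1.57 (give or take 0.09), with a firm stop at 1.64. Turning takes about 0.06 to 0.2 N m; the key has about 0.1 rad of play in the slot either way.
- machine: White pump unit, fixed, 240 x 300 x 100 mm (x, y, z), origin under its centre, z up; front with gauge, switch and vents is its -x face. The raised stud's axis is at (-65, +85) mm in its frame; the aluminium cover's top is 100 mm up.
- key_grip (a point): Slot key, 150 g, orange handle, steel blade. Point: centre of the handle, which is 44 mm long (x), 16 mm thick (y: pinch across y) and 46 mm high. Its foot is a collar 44 x 30 mm, from 23 to 29 mm below the point. Below that the flat blade, 30 mm wide (x), 5 mm thick, 45 mm long, wedge tip 74 mm below the point. z up.
- key_tip (a point): The tip of the key's blade, in the middle of its width; axes as the key's.
- holder_mouth (a point): Black key stand, fixed, a block 64 x 54 x 60 mm (x, y, z). The point is the middle of its top face; the pocket there, 37 mm along x and 12 mm along y, goes right through. Stored, the key stands upright with its blade in the pocket and its collar flat on the top face (the key_grip point 29 mm above this one), either way round.
- jar: Bystander: clear storage jar with a red lid, 84 mm across, 130 mm high; origin under its centre. Leave it alone.
- tin: Bystander: yellow tin, 74 mm across, 110 mm high; origin under its centre. Leave it alone.
- sauce: Bystander: amber bottle with a green cap, 64 mm across, 180 mm high; origin under its centre. Leave it alone.
- scoop_cup: Bystander: metal measuring mug, 90 mm across, 70 mm high; origin under its centre. Leave it alone.
- red_bowl: Bystander: red bowl, 130 mm across, 55 mm high; origin under its centre. Leave it alone.
- carton: Bystander: cardboard carton 120 x 90 x 80 mm; origin under its centre. Leave it alone.
Things that resemble listed ones, but are neither listed nor needed, are in the scene too. Of the things that look like the part that bears key_grip, the largest one is meant. Several things look just like the part that bears holder_mouth: the one meant starts farthest to the robot's right.

How it is judged:
On the way, in this order (a step that is already met when the one before it is completed fails the run):
1. the key's blade is seated in the raised stud's slot (horizontal distance between key_tip and stud_slot below 0.008 m and z of key_tip in the frame of stud_slot below -0.005 m), for 0.1 s.
2. the stud is turned and dropped home with the blade still in the slot (value of joint stud_press above 0.0125 m and value of joint stud above 1.45 rad and z of key_tip in the frame of stud_slot below -0.003 m and horizontal distance between key_tip and stud_slot below 0.008 m), for 0.1 s.
At the end, for the whole second after the job is handed in: The stud is down (pushed more than 12.5 of its 14 mm) and turned to its catch (over 1.45 rad); the key stands still and upright (within 0.08 rad) in its stand, collar on the top face (within 3 mm) and centred within 8 mm (value of joint stud_press above 0.0125 m and value of joint stud above 1.45 rad and horizontal distance between key_grip and holder_mouth below 0.008 m and z of key_grip in the frame of holder_mouth between 0.026 and 0.032 m and angle between key_grip's own z axis and vertical below 0.08 rad and linear speed of key below 0.02 m/s); the robot touches nothing.
It fails at once if more than 35 N between the key and the pump unit with its studs (contact force between key and machine above 35 N).
It fails at once if the fingers or arm touch the pump unit or its studs (contact force between any of the fingers, the arm and machine above 3 N).
It fails at once if a bystander is moved more than 20 mm (distance of any of jar, tin, sauce, scoop_cup, red_bowl, carton from where it was at the start of the episode above 0.02 m).
It also fails if it takes over 67 s, if anything falls off the work surface, if the arm or the gripper's body presses on something with over 40 N, if the wrist force passes 120 N, or if a joint passes its speed limit or range.

## Working session

There is one attempt and no reset: what is moved stays moved. The work goes in short steps, Python scripts to look and compute and a tool call to move; the robot and the scene stay as the last step left them, time stands still between calls to the robot, and variables do not carry over. Pictures are saved under pics/ and viewed, and the job is handed in when it is done.

Besides the shell and the picture viewer there is one more tool, called after "Emit:" by a JSON object that holds its "op" and its "data". move_arm: Moves the arm, as the interface text tells. Shift numbers are shares of 500 mm and turn numbers shares of pi/2 rad, none past 1 either way. Its arguments: {"type":"object","properties":{"plan":{"type":"array"},"grip_force":{"type":"number"}},"required":["plan"]}

```bash
mkdir -p pics; ls
cat > h.py <<'E'
import numpy as np,cv2
from plant import ctrl
def cap(n,fn=None):
    o=ctrl.get_obs(); c=ctrl.capture(n); c['obs']=o
    if fn: cv2.imwrite('pics/'+fn,c['pixels'][:,:,::-1])
    return c
E
python3 - <<'E'
from h import *
for n in ['side','top','wrist']:
    c=cap(n,n+'0.png'); print(n,c['K'].tolist(),c['k1'],c.get('rvec'),c.get('tvec'),c.get('tool_from_camera'))
    np.savez(n+'0.npz',**{k:v for k,v in c.items() if k!='obs'})
print(ctrl.get_obs())
E
```

```text
pics
side [[487.2461673039127, 0.0, 321.36622631970465], [0.0, 487.2461673039127, 237.88370034587663], [0.0, 0.0, 1.0]] -0.023119070894255286 [ 2.12506057 -0.20582176  0.12197521] [-0.4554388   0.12026985  1.23633365] None
top [[472.070363540086, 0.0, 324.09593262846784], [0.0, 472.070363540086, 236.18940707406546], [0.0, 0.0, 1.0]] -0.11142632091959934 [ 2.11966485 -2.16166831  0.14547634] [0.00545123 0.46979356 1.09281665] None
wrist [[332.11484338979625, 0.0, 319.96776138828653], [0.0, 332.11484338979625, 245.64365834999123], [0.0, 0.0, 1.0]] -0.041946316035932116 None None [[ 9.16670184e-04 -9.58494941e-01 -2.85108064e-01  7.22654408e-02]
 [ 9.99999580e-01  8.84101070e-04  2.42937345e-04 -1.38386265e-03]
 [ 1.92101286e-05 -2.85108167e-01  9.58495348e-01 -1.41440510e-01]
 [ 0.00000000e+00  0.00000000e+00  0.00000000e+00  1.00000000e+00]]
{'t': 0.15, 'joint_positions': array([-1.31959362e+00,  3.51141032e-01,  1.65224941e+00, -6.34164378e-06,
        1.13910910e+00, -8.46288189e-02]), 'qvel': array([-5.48135085e-05, -3.09267287e-03, -1.85722266e-03, -1.55375446e-03,
        1.96641572e-03, -8.88618695e-04]), 'joint_efforts': array([ 6.45482341e-04, -5.06248784e+01, -2.91503656e+01, -6.62208140e-05,
        3.37237449e-03,  2.52247162e-05]), 'tool_pos': array([ 0.18120124, -0.5190332 ,  0.23087697]), 'ee_rot': array([-3.09651565e+00, -5.24900598e-01,  1.27485738e-04]), 'force': array([-0.4521198 , -0.98246704, -0.75962945]), 'moment': array([0.05034705, 0.01510095, 0.04216611]), 'grip_width': 0.08484043975918881}
```

View pics/side0.png

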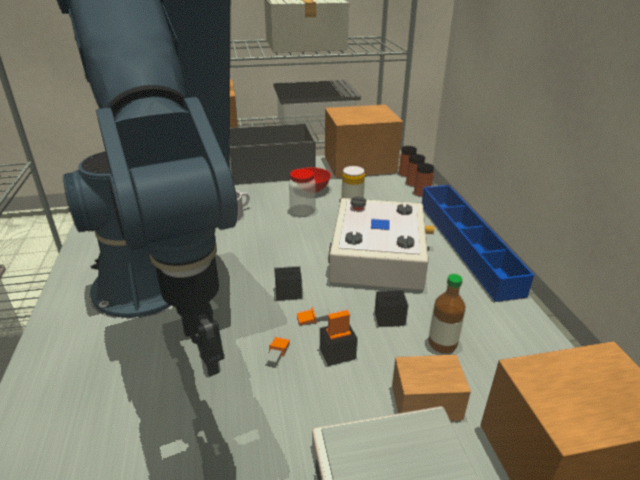

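View pics/top0.png

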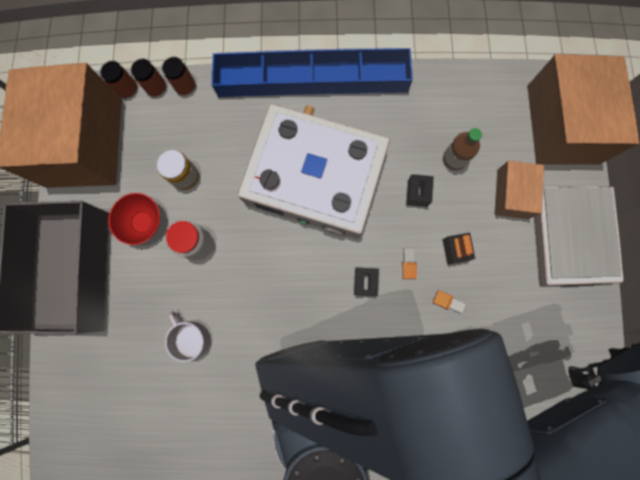

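View pics/wrist0.png

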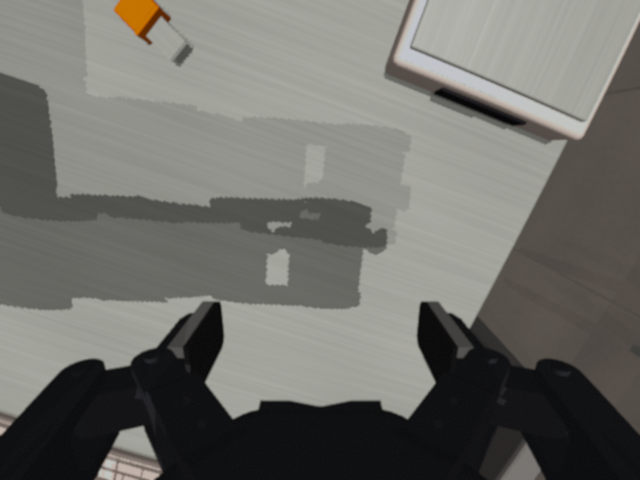

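The side view shows the key in its stand at about (338,340). In the top view the stand is at (460,248) and the raised stud with its red collar at (270,180). I'll triangulate coarsely from these.

```bash
cat >> h.py <<'E'
def pose(c):
    "camera->world 4x4"
    T=np.eye(4)
    if c.get('rvec') is not None:
        R=cv2.Rodrigues(np.array(c['rvec'],float))[0]; T[:3,:3]=R.T; T[:3,3]=-R.T@np.array(c['tvec']).ravel(); return T
    W=np.eye(4); W[:3,:3]=cv2.Rodrigues(np.array(c['obs']['ee_rot']))[0]; W[:3,3]=c['obs']['tool_pos']
    return W@c['tool_from_camera']
def rays(c,uv):
    uv=np.atleast_2d(np.array(uv,float)).reshape(-1,1,2)
    n=cv2.undistortPoints(uv,c['K'],np.array([c['k1'],0,0,0.]))[:,0]
    return np.c_[n,np.ones(len(n))]
def onplane(c,uv,z):
    T=pose(c); d=rays(c,uv)@T[:3,:3].T; o=T[:3,3]
    return o+d*((z-o[2])/d[:,2])[:,None]
def byrange(c,uv):
    uv=np.atleast_2d(uv); T=pose(c); z=np.array([c['range_z'][int(v),int(u)] for u,v in uv])
    return (rays(c,uv)*z[:,None])@T[:3,:3].T+T[:3,3]
def project(c,P):
    T=np.linalg.inv(pose(c)); p=np.atleast_2d(P)@T[:3,:3].T+T[:3,3]
    return cv2.projectPoints(p.reshape(-1,1,3),np.zeros(3),np.zeros(3),c['K'],np.array([c['k1'],0,0,0.]))[0][:,0]
def tri(cs,uvs):
    A=np.zeros((3,3));b=np.zeros(3)
    for c,uv in zip(cs,uvs):
        T=pose(c); d=(rays(c,uv)@T[:3,:3].T)[0]; d/=np.linalg.norm(d); M=np.eye(3)-np.outer(d,d); A+=M;b+=M@T[:3,3]
    return np.linalg.solve(A,b)
E
python3 - <<'E'
from h import *
np.set_printoptions(precision=4,suppress=True)
t=dict(np.load('top0.npz',allow_pickle=True)); s=dict(np.load('side0.npz',allow_pickle=True))
for c in(t,s):
    for k in('rvec','tvec'): c[k]=np.array(c[k])
    c['k1']=float(c['k1'])
for n,p in dict(stud=(270,180),keytop=(464,246),cover=(315,190),stand2=(366,282),stand3=(420,190)).items(): print(n,byrange(t,p))
hsv=cv2.cvtColor(t['pixels'],cv2.COLOR_RGB2HSV)
def mask(c):
    h=cv2.cvtColor(c['pixels'],cv2.COLOR_RGB2HSV); return cv2.inRange(h,(5,180,120),(18,255,255))
for nm,c in(('top',t),('side',s)):
    n,l,st,ce=cv2.connectedComponentsWithStats(mask(c))
    for i in range(1,n):
        if 40<st[i,4]<1500: print(nm,st[i],ce[i],byrange(c,ce[i]))
cv2.imwrite('pics/topcrop.png',cv2.resize(t['pixels'][90:310,220:500,::-1],None,fx=2.8,fy=2.7,interpolation=cv2.INTER_CUBIC))
E
```

```text
stud [[0.5871 0.1147 0.1221]]
keytop [[ 0.4304 -0.3171  0.1079]]
cover [[0.5668 0.0144 0.1015]]
stand2 [[ 0.3604 -0.1032 -0.0014]]
stand3 [[ 0.5859 -0.2451  0.0043]]
side [298 308  17  16 185] [306.  316.4] [[ 0.3858 -0.214   0.0169]]
side [328 311  23  28 419] [338.8568 323.9403] [[ 0.4333 -0.3342  0.0929]]
side [270 338  19  17 175] [279.4    343.9143] [[ 0.3154 -0.2873  0.0143]]
```

View pics/topcrop.png

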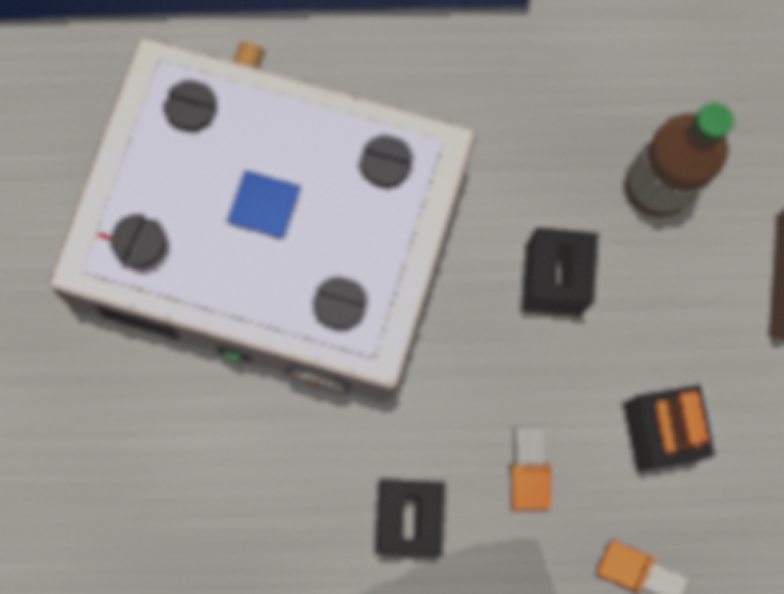

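The raised stud is at crop (140,242) with a red index line, and the key stands in the rightmost stand at crop (670,425). I'll move the wrist camera over the key.

```bash
cat >> h.py <<'E'
from scipy.spatial.transform import Rotation as Ro
def goto(xyz,yaw_deg=None,obs=None):
    o=obs or ctrl.get_obs(); R=Ro.from_rotvec(o['ee_rot'])
    d=R.inv().apply(np.array(xyz)-o['tool_pos'])/0.5
    if yaw_deg is None: return d.round(4)
    G=down(yaw_deg)
    r=(R.inv()*G).as_rotvec()/(np.pi/2)
    return np.r_[d,r].round(4)
def down(y):
    y=np.radians(y); return Ro.from_matrix(np.c_[[np.cos(y),np.sin(y),0],[np.sin(y),-np.cos(y),0],[0,0,-1]])
E
python3 -c "
from h import *
print(goto([.46,-.32,.28],11))"
```

```text
[ 6.576e-01 -1.922e-01 -9.800e-02 -6.000e-04 -0.000e+00  9.160e-02]
```

Emit:
{"op": "move_arm", "data": {"plan": [[[0.658,-0.192,-0.098,0,0,0.092,1],[0.658,-0.192,-0.098,0,0,0.092,1],[0.658,-0.192,-0.098,0,0,0.092,1],[0.658,-0.192,-0.098,0,0,0.092,1],[0.658,-0.192,-0.098,0,0,0.092,1]]]}}

```text
t: 0.65
tool_pos: [0.3821, -0.3754, 0.2666]
ee_rot: [-3.127, -0.3, 0.0]
force: [0.1, -0.6, -0.5]
grip_width: 0.0852
```

```bash
python3 -c "
from h import *
o=ctrl.get_obs();print(o['t'],o['tool_pos'],o['ee_rot'],o['qvel'].round(3)); print(goto([.46,-.32,.28],11))"
```

```text
0.65 [ 0.3821241  -0.37543672  0.26657642] [-3.12715839e+00 -2.99708239e-01  1.13164881e-04] [ 0.93   0.057 -0.261  0.003  0.195  0.925]
[ 1.74e-01 -7.93e-02 -2.68e-02 -1.00e-04  0.00e+00 -6.00e-04]
```

Emit:
{"op": "move_arm", "data": {"plan": [[[0.174,-0.079,-0.027,0,0,0,1],[0.174,-0.079,-0.027,0,0,0,1],[0.174,-0.079,-0.027,0,0,0,1],[0.174,-0.079,-0.027,0,0,0,1]]]}}

```text
t: 1.05
tool_pos: [0.459, -0.321, 0.2795]
ee_rot: [-3.127, -0.303, 0.001]
force: [0.9, -0.6, -0.0]
grip_width: 0.0854
```

```bash
python3 -c "
from h import *
import pickle
c=cap('wrist','w1.png');pickle.dump(c,open('w1.pkl','wb'));o=c['obs'];print(o['t'],o['tool_pos'],o['ee_rot'],abs(o['qvel']).max())"
```

```text
1.05 [ 0.45904529 -0.32099927  0.27948879] [-3.12664878e+00 -3.03073096e-01  9.43279762e-04] 0.04199793671046856
```

View pics/w1.png

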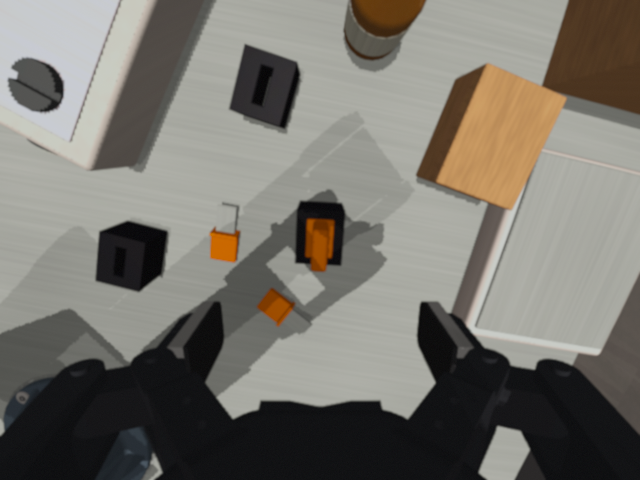

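The key handle is at (320,242), standing in its stand at about (320,232). I'll measure its edges and range.

```bash
cat > m.py <<'E'
from h import *
import pickle,sys
np.set_printoptions(precision=4,suppress=True)
c=pickle.load(open(sys.argv[1],'rb'))
hsv=cv2.cvtColor(c['pixels'],cv2.COLOR_RGB2HSV)
m=cv2.inRange(hsv,(4,170,80),(20,255,255))
n,l,st,ce=cv2.connectedComponentsWithStats(m)
for i in range(1,n):
    if st[i,4]>150: print(st[i],ce[i],byrange(c,ce[i]),c['range_z'][l==i].min())
E
python3 m.py w1.pkl
python3 - <<'E'
from h import *
import pickle
np.set_printoptions(precision=4,suppress=True)
c=pickle.load(open('w1.pkl','rb'))
T=pose(c)
# world cloud of roi
u,v=np.meshgrid(np.arange(290,352),np.arange(185,280)); uv=np.c_[u.ravel(),v.ravel()]
P=byrange(c,uv); ok=(P[:,2]>0.03)&(c['range_z'][v.ravel(),u.ravel()]>0)
print(np.histogram(P[ok,2],bins=np.arange(0.03,0.16,0.005)))
for lo,hi in((.125,.15),(.05,.075)):
    k=ok&(P[:,2]>lo)&(P[:,2]<hi); q=P[k]; print(lo,len(q),q.min(0),q.max(0),np.median(q[:,2]))
    r=cv2.minAreaRect((q[:,:2]*1000).astype(np.float32)); print(r)
cv2.imwrite('pics/w1c.png',cv2.resize(c['pixels'][185:285,270:370,::-1],None,fx=6,fy=6,interpolation=cv2.INTER_CUBIC))
E
```

```text
[ 355    0   69   27 1353] [389.6526  10.6024] [[ 0.6427 -0.3395  0.1233]] 0.0
[ 305  218   29   53 1269] [319.0158 241.9716] [[ 0.4426 -0.3219  0.1117]] 0.0
[210 229  29  33 723] [223.7469 245.5768] [[ 0.3871 -0.2082  0.0147]] 0.0
[258 289  36  37 705] [275.3461 305.9546] [[ 0.3157 -0.2863  0.0148]] 0.0
(array([  35,   35,   33,   40,   38, 1389,  381,  175,   14,   15,   18,
         14,   17,   16,   21,  183,  504,    0,    0,    0,    0,    0,
          0,    0,    0]), array([0.03 , 0.035, 0.04 , 0.045, 0.05 , 0.055, 0.06 , 0.065, 0.07 ,
       0.075, 0.08 , 0.085, 0.09 , 0.095, 0.1  , 0.105, 0.11 , 0.115,
       0.12 , 0.125, 0.13 , 0.135, 0.14 , 0.145, 0.15 , 0.155]))Traceback (most recent call last):
  File "<stdin>", line 11, in <module>
    return umr_minimum(a, axis, None, out, keepdims, initial, where)
ValueError: zero-size array to reduction operation minimum which has no identity
```

```bash
cat > m2.py <<'E'
from h import *
import pickle,sys
np.set_printoptions(precision=4,suppress=True)
f=sys.argv[1]; u0,u1,v0,v1=map(int,sys.argv[2:6]); zs=[tuple(map(float,a.split(','))) for a in sys.argv[6:]]
c=pickle.load(open(f+'.pkl','rb'))
u,v=np.meshgrid(np.arange(u0,u1),np.arange(v0,v1)); uv=np.c_[u.ravel(),v.ravel()]
P=byrange(c,uv); ok=(c['range_z'][v.ravel(),u.ravel()]>0)
for lo,hi in zs:
    k=ok&(P[:,2]>lo)&(P[:,2]<hi); q=P[k]; print(lo,len(q),q.min(0),q.max(0),np.median(q[:,2]))
    r=cv2.minAreaRect((q[:,:2]*1000).astype(np.float32)); print(r)
s=min(800/(u1-u0),600/(v1-v0))
cv2.imwrite('pics/'+f+'c.png',cv2.resize(c['pixels'][v0:v1,u0:u1,::-1],None,fx=s,fy=s,interpolation=cv2.INTER_CUBIC))
E
python3 m2.py w1 270 370 185 285 0.105,0.12 0.054,0.0605 0.0605,0.075
```

```text
0.105 687 [ 0.412  -0.3334  0.105 ] [ 0.4554 -0.313   0.1134] 0.11062118776568447
((433.47149658203125, -323.1770324707031), (43.755252838134766, 15.997605323791504), 7.947432041168213)
0.054 1479 [ 0.3987 -0.3539  0.054 ] [ 0.4687 -0.2924  0.0605] 0.05890264433064174
((433.117431640625, -323.1595764160156), (64.53033447265625, 53.97446823120117), 7.923647403717041)
0.0605 490 [ 0.4039 -0.3504  0.0605] [ 0.4658 -0.2979  0.0745] 0.0647336949610142
((434.97802734375, -323.2203063964844), (60.97677230834961, 49.61424255371094), 5.145537376403809)
```

View pics/w1c.png

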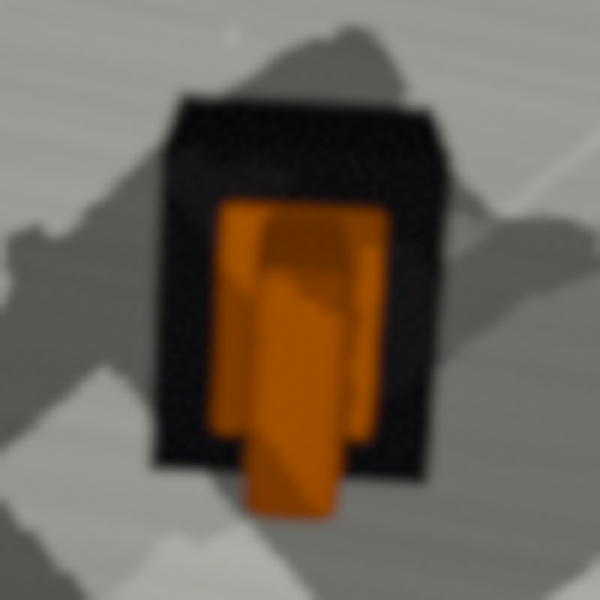

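The key and the stand agree: (0.4333, -0.3232), yaw 7.9°, stand top about 0.059–0.060, key top 0.111. Before grasping, I'll look at the stud.

```bash
python3 -c "
from h import *
print(goto([.615,.11,.29],8))"
```

```text
[ 4.721e-01 -7.878e-01 -2.110e-02 -3.000e-04  5.000e-04  3.320e-02]
```

Emit:
{"op": "move_arm", "data": {"plan": [[[0.472,-0.788,-0.02,0,0,0.033,1],[0.472,-0.788,-0.02,0,0,0.033,1],[0.472,-0.788,-0.02,0,0,0.033,1],[0.472,-0.788,-0.02,0,0,0.033,1],[0.472,-0.788,-0.02,0,0,0.033,1]]]}}

```text
t: 1.6
tool_pos: [0.5437, -0.0862, 0.2852]
ee_rot: [3.134, 0.215, -0.001]
force: [0.7, -0.5, -0.9]
grip_width: 0.0855
```

```bash
python3 -c "
from h import *
print(goto([.615,.11,.29],8))"
```

```text
[ 1.949e-01 -3.693e-01 -9.700e-03  1.000e-04  2.000e-04 -1.600e-03]
```

Emit:
{"op": "move_arm", "data": {"plan": [[[0.195,-0.369,-0.01,0,0,0,1],[0.195,-0.369,-0.01,0,0,0,1],[0.195,-0.369,-0.01,0,0,0,1],[0.195,-0.369,-0.01,0,0,0,1],[0.195,-0.369,-0.01,0,0,0,1]]]}}

```text
t: 2.1
tool_pos: [0.6156, 0.1123, 0.2897]
ee_rot: [-3.133, -0.222, 0.001]
force: [-0.8, -0.5, 0.2]
grip_width: 0.0855
```

```bash
python3 -c "
from h import *
import pickle
c=cap('wrist','w2.png');pickle.dump(c,open('w2.pkl','wb'));o=c['obs'];print(o['t'],o['tool_pos'],o['ee_rot'],abs(o['qvel']).max(),o['joint_positions'])"
```

```text
2.1 [0.61557632 0.11227509 0.28971075] [-3.13305359e+00 -2.21553348e-01  5.43015050e-04] 0.07926372738109513 [1.05716968e-01 4.42751652e-01 1.36997601e+00 7.48678482e-04
 1.32918550e+00 1.53513943e+00]
```

View pics/w2.png

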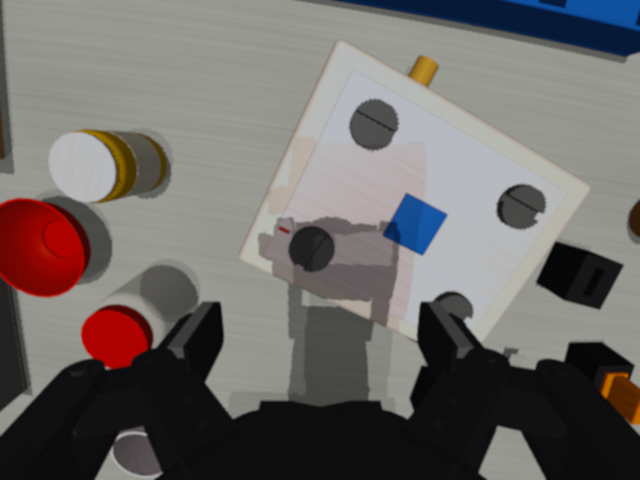

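The raised stud is at (312,248), in shadow. I'll enlarge it and measure.

```bash
python3 m2.py w2 265 365 205 285 0.122,0.132 0.095,0.106
python3 - <<'E'
from h import *
import pickle
np.set_printoptions(precision=4,suppress=True)
c=pickle.load(open('w2.pkl','rb'))
g=c['pixels'][205:285,265:365].astype(float); g=np.clip(g*2.5,0,255).astype(np.uint8)
cv2.imwrite('pics/w2b.png',cv2.resize(g[:,:,::-1],None,fx=7.5,fy=7.5,interpolation=cv2.INTER_CUBIC))
# cover/unit yaw: range cloud at z~0.1
v,u=np.mgrid[30:350:2,230:600:2]; uv=np.c_[u.ravel(),v.ravel()]
P=byrange(c,uv); k=(P[:,2]>.09)&(P[:,2]<.108)&(c['range_z'][v.ravel(),u.ravel()]>0); q=P[k]
print(cv2.minAreaRect((q[:,:2]*1000).astype(np.float32)),np.median(q[:,2]))
E
```

```text
0.122 1239 [0.5685 0.0965 0.122 ] [0.6132 0.1414 0.1275] 0.12490639608355747
((590.4611206054688, 119.06253051757812), (42.473915100097656, 42.62076187133789), 64.23391723632812)
0.095 5972 [0.5405 0.0564 0.095 ] [0.6376 0.1713 0.1015] 0.09875781186025068
((587.0134887695312, 115.69200897216797), (87.91455078125, 107.1170883178711), 8.427177429199219)
((625.96630859375, 17.60791015625), (299.20123291015625, 238.76976013183594), 71.57796478271484) 0.09860329768361709
```

View pics/w2b.png

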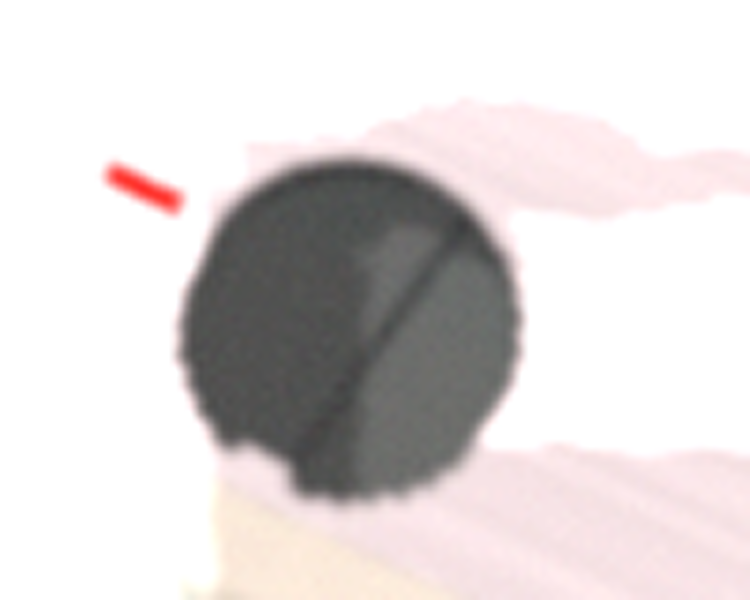

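```bash
cat > slot.py <<'E'
from h import *
import pickle,sys
np.set_printoptions(precision=4,suppress=True)
c=pickle.load(open(sys.argv[1]+'.pkl','rb')); C=np.array(eval(sys.argv[2])); lo,hi=eval(sys.argv[3])
pc=project(c,[[*C,hi]])[0].astype(int)
v,u=np.mgrid[pc[1]-40:pc[1]+40,pc[0]-40:pc[0]+40]; uv=np.c_[u.ravel(),v.ravel()]
P=byrange(c,uv); r=np.hypot(*(P[:,:2]-C).T); ok=c['range_z'][v.ravel(),u.ravel()]>0
k=ok&(r<.0185)
print(np.histogram(P[k,2],bins=np.arange(.09,.135,.002)))
k&=(P[:,2]>lo)&(P[:,2]<hi); q=P[k,:2]
m=q.mean(0); w,V=np.linalg.eigh(np.cov((q-m).T)); d=V[:,1]; print(len(q),m,'ang',np.degrees(np.arctan2(d[1],d[0])),'sd',np.sqrt(w)*1e3, 'perp width',np.ptp((q-m)@V[:,0])*1e3)
E
python3 slot.py w2 '(.5905,.119)' '(.112,.1205)'
python3 - <<'E'
from h import *
import pickle
c=pickle.load(open('w2.pkl','rb'))
f=lambda a:(a[0]/7.5+265-.433,a[1]/7.5+205-.433)
p=onplane(c,[f((460,225)),f((305,450))],.122); d=p[0]-p[1]; print(p,np.degrees(np.arctan2(d[1],d[0])))
E
```

```text
(array([  0,   0,   0,   0,   0,   0,   0,   0,   0,   0,   0,   0, 121,
       133,   9,  10,  75, 687,  49,   0,   0,   0]), array([0.09 , 0.092, 0.094, 0.096, 0.098, 0.1  , 0.102, 0.104, 0.106,
       0.108, 0.11 , 0.112, 0.114, 0.116, 0.118, 0.12 , 0.122, 0.124,
       0.126, 0.128, 0.13 , 0.132, 0.134]))
265 [0.5904 0.118 ] ang 154.88407157489019 sd [ 2.1141 10.5438] perp width 7.049179915946301
[[0.60739343 0.10670774 0.122     ]
 [0.574204   0.12243066 0.122     ]] -25.348443129996262
```

The slot points at yaw -25.2°, and the unit at (0.626, 0.0176) with yaw -18.4°. The model puts the stud at (0.591, 0.119), which matches the measured head. So the stud starts at about 0.12 rad and the home slot yaw is about 71.6° (mod 180). I'll go back to the key.

```bash
python3 -c "
from h import *
print(goto([.4333,-.3232,.21],7.9))"
```

```text
[-4.825e-01  8.092e-01  1.593e-01 -2.000e-04  5.000e-04  2.000e-03]
```

Emit:
{"op": "move_arm", "data": {"plan": [[[-0.482,0.81,0.1,0,0,0.002,1],[-0.482,0.81,0.1,0,0,0.002,1],[-0.482,0.81,0.1,0,0,0.002,1],[-0.482,0.81,0.1,0,0,0.002,1],[-0.482,0.81,0.1,0,0,0.002,1]]]}}

```text
t: 2.65
tool_pos: [0.5164, -0.1231, 0.2637]
ee_rot: [3.134, 0.21, -0.0]
force: [1.2, 0.2, -0.9]
grip_width: 0.0857
```

```bash
python3 -c "
from h import *
print(goto([.4333,-.3232,.21],7.9))"
```

```text
[-2.183e-01  3.743e-01  1.076e-01  2.000e-04  2.000e-04 -2.400e-03]
```

Emit:
{"op": "move_arm", "data": {"plan": [[[-0.218,0.374,0.108,0,0,0,1],[-0.218,0.374,0.108,0,0,0,1],[-0.218,0.374,0.108,0,0,0,1],[-0.218,0.374,0.108,0,0,0,1],[-0.218,0.374,0.108,0,0,0,1]]]}}

```text
t: 3.15
tool_pos: [0.4323, -0.3238, 0.2088]
ee_rot: [-3.134, -0.206, 0.002]
force: [1.3, 0.1, -0.1]
grip_width: 0.0856
```

```bash
python3 -c "
from h import *
import pickle
c=cap('wrist','w3.png');pickle.dump(c,open('w3.pkl','wb'));o=c['obs'];print(o['t'],o['tool_pos'],o['ee_rot'],abs(o['qvel']).max(),o['joint_positions'])"; python3 m2.py w3 260 380 170 330 0.105,0.12 0.054,0.0605
python3 - <<'E'
from h import *
import pickle
np.set_printoptions(precision=4,suppress=True)
# triangulate handle top face centre: w1,w3 using projections of top face mask by range segmentation
cs=[];uvs=[]
for f in('w1','w3'):
    c=pickle.load(open(f+'.pkl','rb')); v,u=np.mgrid[170:300,270:370]; uv=np.c_[u.ravel(),v.ravel()]
    P=byrange(c,uv); k=(P[:,2]>.107)&(P[:,2]<.118)&(c['range_z'][v.ravel(),u.ravel()]>0)
    r=cv2.minAreaRect(uv[k].astype(np.float32)); cs.append(c);uvs.append(r[0]);print(r)
print(tri(cs,uvs))
E
```

```text
3.15 [ 0.43232084 -0.32380016  0.20884962] [-3.13444676e+00 -2.06280212e-01  2.42388131e-03] 0.35289691172618554 [-7.28628506e-01  3.58409842e-01  1.70057532e+00 -9.56655833e-04
  1.08394921e+00  7.11184030e-01]
0.105 1162 [ 0.4112 -0.3334  0.105 ] [ 0.4559 -0.3131  0.1129] 0.11064949988504882
((433.5434875488281, -322.9587097167969), (44.14988327026367, 15.53172492980957), 8.11196517944336)
0.054 2337 [ 0.3983 -0.354   0.0541] [ 0.4689 -0.2929  0.0605] 0.058872957049990404
((433.3883361816406, -323.14691162109375), (64.60317993164062, 54.11098098754883), 7.647665500640869)
((318.52117919921875, 249.57606506347656), (16.2796630859375, 42.74660110473633), 2.862405300140381)
((321.0, 243.0), (56.0, 20.0), 90.0)
[ 0.4375 -0.3225  0.12  ]
```

View pics/w3c.png

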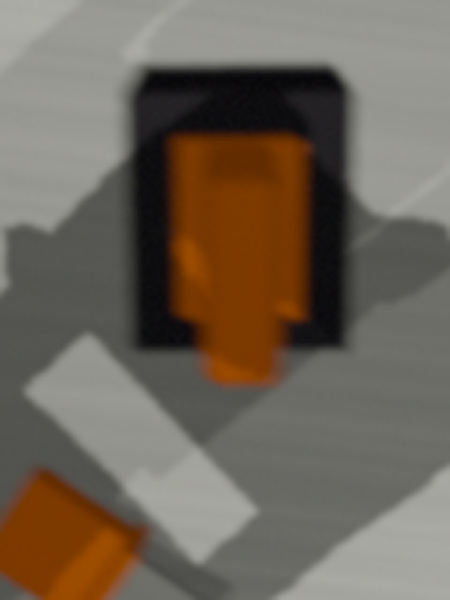

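The handle is at (0.4335, -0.323) again with yaw 8.0°, so I'll descend.

```bash
python3 -c "
from h import *
print(goto([.4335,-.3231,.074],7.9))"
```

```text
[ 0.0045 -0.0033  0.2687 -0.0003  0.0014 -0.0046]
```

Emit:
{"op": "move_arm", "data": {"plan": [[[0.003,-0.002,0.08,0,0.001,-0.003,1],[0.003,-0.002,0.16,0,0.001,-0.003,1],[0.003,-0.002,0.23,0,0.001,-0.003,1],[0.003,-0.002,0.268,0,0.001,-0.003,1],[0.003,-0.002,0.268,0,0.001,-0.003,1]]]}}

```text
t: 3.7
tool_pos: [0.4349, -0.3185, 0.0737]
ee_rot: [-3.13, -0.218, 0.003]
force: [0.1, 0.2, 1.2]
grip_width: 0.0853
```

```bash
python3 -c "
from h import *
o=ctrl.get_obs();print(o['t'],o['tool_pos'],o['ee_rot'],abs(o['qvel']).max(),goto([.4335,-.3231,.074],7.9),o['force'],o['moment'])"
```

```text
3.7 [ 0.43491456 -0.31845234  0.07368347] [-3.1304998  -0.21795657  0.00333063] 0.05466351251894749 [-0.0041  0.0088 -0.0007 -0.0023  0.0012  0.0007] [0.05342266 0.18328094 1.20957419] [-0.0288891   0.03515856  0.0036696 ]
```

Emit:
{"op": "move_arm", "data": {"plan": [[[-0.004,0.009,-0.001,-0.002,0.001,0,1],[-0.004,0.009,-0.001,-0.002,0.001,0,1],[-0.004,0.009,-0.001,-0.002,0.001,0,1]]]}}

```text
t: 4.0
tool_pos: [0.4364, -0.3241, 0.0777]
ee_rot: [3.129, 0.22, 0.008]
force: [1.0, 0.5, -0.2]
grip_width: 0.0857
```

```bash
python3 -c "
from h import *
o=ctrl.get_obs();print(o['t'],o['tool_pos'],o['ee_rot'],abs(o['qvel']).max(),goto([.4335,-.3231,.074],7.9),o['force'],o['moment'])"
```

```text
4.0 [ 0.43639193 -0.3240606   0.07773728] [3.12934304 0.22006638 0.00764333] 0.008030390160677109 [-0.0055 -0.0027  0.0074  0.0031 -0.0029  0.0016] [ 0.99529675  0.51330572 -0.18302306] [ 0.00990892  0.01847307 -0.05632888]
```

```bash
python3 -c "
from h import *
np.set_printoptions(precision=4,suppress=True)
for i in range(4):
    o=ctrl.get_obs();print(o['t'],o['tool_pos'],o['ee_rot'],o['joint_positions'],o['force']);c=cap('wrist','w4%d.png'%i)
import pickle;pickle.dump(c,open('w4.pkl','wb'))
"
```

```text
4.0 [ 0.4364 -0.3241  0.0777] [3.1293 0.2201 0.0076] [-0.7245  0.5447  1.7921  0.0004  0.7981  0.7055] [ 0.9953  0.5133 -0.183 ]
4.05 [ 0.4364 -0.3238  0.0775] [3.1296 0.2205 0.0073] [-0.7241  0.545   1.7923  0.0005  0.798   0.7056] [-0.4673 -0.1888  0.8975]
4.1 [ 0.4364 -0.3236  0.0773] [3.1298 0.2209 0.0068] [-0.7239  0.5453  1.7925  0.0004  0.7979  0.7056] [-0.8603  0.5283  0.2095]
4.15 [ 0.4364 -0.3235  0.0771] [3.1301 0.221  0.0064] [-0.7238  0.5457  1.7926  0.0005  0.7978  0.7057] [ 0.7778  0.4876 -0.1387]
```

View pics/w43.png

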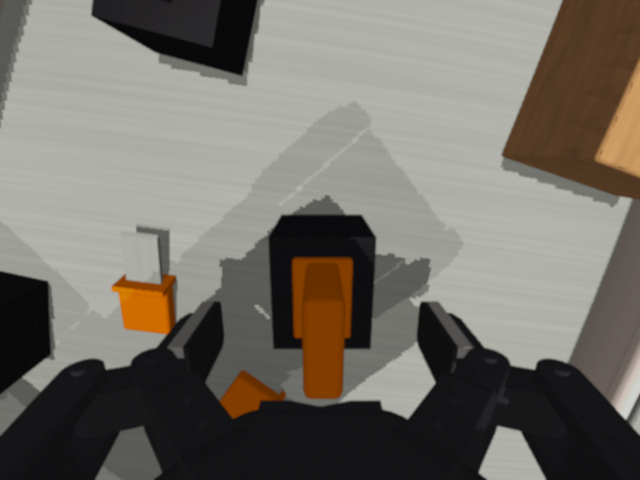

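Emit:
{"op": "move_arm", "data": {"plan": [[[0,0,0,0,0,0,1],[0,0,0,0,0,0,1],[0,0,0,0,0,0,1],[0,0,0,0,0,0,1],[0,0,0,0,0,0,1]]]}}

```text
t: 4.7
tool_pos: [0.4362, -0.3232, 0.0764]
ee_rot: [3.131, 0.221, 0.005]
force: [-0.3, -0.4, 0.4]
grip_width: 0.0854
```

Emit:
{"op": "move_arm", "data": {"plan": [[[0,0,0,0,0,0,1],[0,0,0,0,0,0,1],[0,0,0,0,0,0,1],[0,0,0,0,0,0,1],[0,0,0,0,0,0,1]]]}}

```text
t: 5.2
tool_pos: [0.4362, -0.3233, 0.0764]
ee_rot: [3.131, 0.221, 0.005]
force: [0.2, 0.3, 0.2]
grip_width: 0.0855
```

```bash
python3 -c "
from h import *
o=ctrl.get_obs();print(o['t'],o['tool_pos'],o['ee_rot'],abs(o['qvel']).max(),goto([.4335,-.3231,.074],7.9),o['force'],o['moment'])"
```

```text
5.2 [ 0.43615292 -0.32327244  0.07639814] [3.13088098 0.22116324 0.00522863] 0.001184710881111902 [-0.0052 -0.0011  0.0048  0.002  -0.002   0.002 ] [0.24709886 0.30947795 0.20142224] [-0.005695   -0.00986608 -0.00134553]
```

Emit:
{"op": "move_arm", "data": {"plan": [[[-0.005,-0.001,0.004,0.002,-0.002,0.002,1],[-0.005,-0.001,0.004,0.002,-0.002,0.002,1],[-0.005,-0.001,0.004,0.002,-0.002,0.002,1],[-0.005,-0.001,0.004,0.002,-0.002,0.002,1],[-0.005,-0.001,0.004,0.002,-0.002,0.002,1]]]}}

```text
t: 5.7
tool_pos: [0.4337, -0.3231, 0.0744]
ee_rot: [3.134, 0.216, 0.0]
force: [0.5, -0.3, -0.5]
grip_width: 0.0854
```

```bash
python3 -c "
from h import *
o=ctrl.get_obs();print(o['t'],o['tool_pos'],o['ee_rot'],abs(o['qvel']).max(),goto([.4335,-.3231,.074],7.9),o['force'],o['moment'])"
```

```text
5.7 [ 0.43366371 -0.32314418  0.07441934] [3.13411107e+00 2.16342517e-01 7.14868232e-05] 0.0019259015873460007 [-0.0003 -0.0001  0.0008  0.     -0.     -0.    ] [ 0.52408111 -0.29689496 -0.51507722] [0.03981566 0.00552944 0.01820257]
```

The pose is right: (0.4337, -0.3231, 0.0744), yaw 7.9°. Closing.

Emit:
{"op": "move_arm", "data": {"plan": [[[0,0,0,0,0,0,-1],[0,0,0,0,0,0,-1],[0,0,0,0,0,0,-1],[0,0,0,0,0,0,-1],[0,0,0,0,0,0,-1]]], "grip_force": 50}}

```text
t: 6.2
tool_pos: [0.4337, -0.3232, 0.0745]
ee_rot: [3.134, 0.216, 0.0]
force: [-0.1, -1.3, -1.1]
grip_width: 0.0155
```

Emit:
{"op": "move_arm", "data": {"plan": [[[0,0,0,0,0,0,-1],[0,0,0,0,0,0,-1],[0,0,0,0,0,0,-1],[0,0,0,0,0,0,-1],[0,0,0,0,0,0,-1]]]}}

```text
t: 6.7
tool_pos: [0.4337, -0.3232, 0.0745]
ee_rot: [3.134, 0.216, 0.0]
force: [0.4, 0.2, 2.5]
grip_width: 0.0153
```

```bash
python3 -c "
from h import *
o=ctrl.get_obs();print(o)"
```

```text
{'t': 6.7, 'joint_positions': array([-7.26524265e-01,  5.48662224e-01,  1.79598357e+00, -2.05391903e-05,
        7.96672172e-01,  7.06421604e-01]), 'qvel': array([-9.32289385e-04,  9.84429633e-04,  6.56933911e-05, -8.12201781e-04,
        1.37239563e-04,  4.43817516e-04]), 'joint_efforts': array([ 7.73091218e-02, -5.27739322e+01, -2.08185053e+01,  9.76299809e-03,
        5.82724682e-02,  6.65914649e-05]), 'tool_pos': array([ 0.43370967, -0.32322487,  0.07449026]), 'ee_rot': array([3.13392571e+00, 2.16371861e-01, 2.85521483e-04]), 'force': array([0.36273897, 0.19639898, 2.53579324]), 'moment': array([-0.00407966, -0.03999841,  0.01015669]), 'grip_width': 0.015346679176971646}
```

Gripped at width 15.3 mm. Lifting straight up.

Emit:
{"op": "move_arm", "data": {"plan": [[[0,0,-0.03,0,0,0,-1],[0,0,-0.08,0,0,0,-1],[0,0,-0.15,0,0,0,-1],[0,0,-0.23,0,0,0,-1],[0,0,-0.3,0,0,0,-1]]]}}

```text
t: 7.2
tool_pos: [0.4334, -0.3229, 0.2258]
ee_rot: [-3.134, -0.216, 0.0]
force: [0.7, -0.5, -1.4]
grip_width: 0.0153
```

```bash
python3 -c "
from h import *
import pickle
c=cap('wrist','w5.png');pickle.dump(c,open('w5.pkl','wb'));o=c['obs'];print(o['t'],o['tool_pos'],o['ee_rot'],o['grip_width'],o['force'],goto([.5905,.119,.235],154.8))"
```

```text
7.2 [ 0.43339923 -0.32289171  0.22584673] [-3.13383109e+00 -2.16490257e-01  4.30755854e-04] 0.015326694017218919 [ 0.65749925 -0.50678585 -1.36898359] [ 0.4298 -0.8354 -0.0098  0.0053  0.0034 -1.6322]
```

View pics/w5.png

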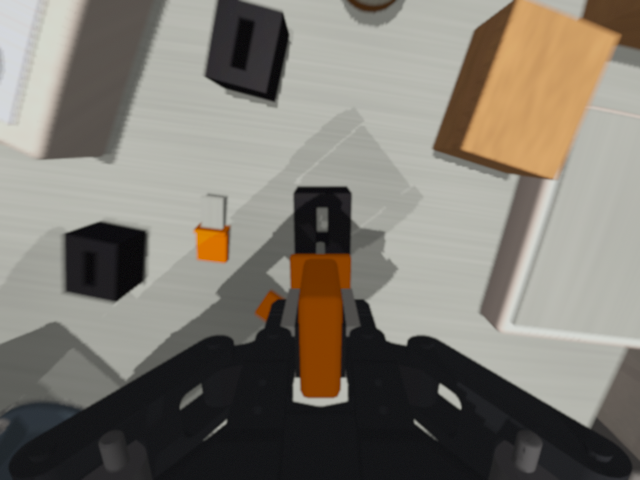

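Emit:
{"op": "move_arm", "data": {"plan": [[[0.43,-0.835,-0.02,0,0,-0.9,-1],[0.43,-0.835,-0.02,0,0,-0.9,-1],[0.43,-0.835,-0.02,0,0,-0.9,-1],[0.43,-0.835,-0.02,0,0,-0.9,-1],[0.43,-0.835,-0.02,0,0,-0.9,-1]]]}}

```text
t: 7.75
tool_pos: [0.5164, -0.0853, 0.2293]
ee_rot: [-2.833, -1.358, 0.001]
force: [0.3, -0.9, -1.3]
grip_width: 0.0152
```

```bash
python3 -c "
from h import *
o=ctrl.get_obs();print(o['t'],o['tool_pos'],o['ee_rot'],goto([.5905,.119,.235],154.8))"
```

```text
7.75 [ 0.5164404  -0.08525168  0.22927428] [-2.83252762e+00 -1.35764220e+00  9.38983067e-04] [ 4.1120e-01 -1.4040e-01 -1.1500e-02 -5.0000e-04 -3.0000e-04 -1.1509e+00]
```

Emit:
{"op": "move_arm", "data": {"plan": [[[0.41,-0.14,-0.011,0,0,-0.95,-1],[0.41,-0.14,-0.011,0,0,-0.95,-1],[0.41,-0.14,-0.011,0,0,-0.95,-1],[0.41,-0.14,-0.011,0,0,-0.95,-1],[0.41,-0.14,-0.011,0,0,-0.95,-1]]]}}

```text
t: 8.25
tool_pos: [0.5919, 0.1199, 0.2344]
ee_rot: [-2.135, -2.304, -0.0]
force: [0.4, -1.7, -2.3]
grip_width: 0.0155
```

```bash
python3 -c "
from h import *
o=ctrl.get_obs();print(o['t'],o['tool_pos'],o['ee_rot'],goto([.5905,.119,.235],154.8))"
```

```text
8.25 [0.59188435 0.11990161 0.23439739] [-2.13451018e+00 -2.30380895e+00 -4.12639453e-05] [-1.600e-03 -2.900e-03 -1.200e-03 -1.000e-04 -6.000e-04 -6.715e-01]
```

Emit:
{"op": "move_arm", "data": {"plan": [[[-0.002,-0.003,-0.001,0,0,-0.67,-1],[-0.002,-0.003,-0.001,0,0,-0.67,-1],[-0.002,-0.003,-0.001,0,0,-0.67,-1],[-0.002,-0.003,-0.001,0,0,-0.67,-1],[-0.002,-0.003,-0.001,0,0,-0.67,-1]]]}}

```text
t: 8.75
tool_pos: [0.5897, 0.1148, 0.2348]
ee_rot: [-1.146, -2.924, 0.001]
force: [-0.6, 0.1, -1.0]
grip_width: 0.0155
```

```bash
python3 -c "
from h import *
o=ctrl.get_obs();print(o['t'],o['tool_pos'],o['ee_rot'],goto([.5905,.119,.235],154.8))"
```

```text
8.75 [0.58968156 0.11479208 0.23484947] [-1.14646301e+00 -2.92355716e+00  1.05487497e-03] [ 0.0045  0.0073 -0.0003 -0.0006 -0.0007 -0.1958]
```

Emit:
{"op": "move_arm", "data": {"plan": [[[0.003,0.005,0,0,0,-0.195,-1],[0.003,0.005,0,0,0,-0.195,-1],[0.003,0.005,0,0,0,-0.195,-1],[0.003,0.005,0,0,0,-0.195,-1],[0.003,0.005,0,0,0,-0.195,-1]]]}}

```text
t: 9.25
tool_pos: [0.5906, 0.1176, 0.2355]
ee_rot: [-0.702, -3.062, 0.0]
force: [-0.2, 0.5, -1.2]
grip_width: 0.0153
```

Emit:
{"op": "move_arm", "data": {"plan": [[[0,0,0,0,0,0,-1],[0,0,0,0,0,0,-1],[0,0,0,0,0,0,-1],[0,0,0,0,0,0,-1],[0,0,0,0,0,0,-1]]]}}

```text
t: 9.75
tool_pos: [0.5907, 0.1176, 0.2357]
ee_rot: [0.697, 3.063, -0.0]
force: [1.0, -1.0, -1.5]
grip_width: 0.0154
```

```bash
python3 -c "
from h import *
import pickle
c=cap('wrist','w6.png');pickle.dump(c,open('w6.pkl','wb'));o=c['obs'];print(o['t'],o['tool_pos'],o['ee_rot'],o['force'],o['moment'],goto([.5905,.119,.235],154.8),abs(o['qvel']).max())
g=c['pixels'][180:330,240:400];cv2.imwrite('pics/w6c.png',cv2.resize(np.clip(g[:,:,::-1]*1.5,0,255).astype(np.uint8),None,fx=4,fy=4,interpolation=cv2.INTER_CUBIC))
c=cap('top','t6.png')
"
```

```text
9.75 [0.59068754 0.11762292 0.23573991] [ 6.97372305e-01  3.06319686e+00 -6.38714304e-06] [ 1.0129589  -1.04453705 -1.50032663] [0.01477382 0.01449756 0.03148486] [ 0.0015  0.0022  0.0014 -0.     -0.     -0.0049] 0.0032195025616869673
```

View pics/w6.png

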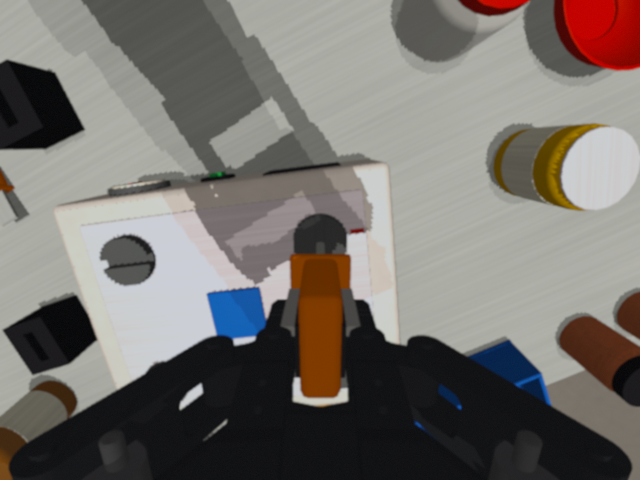

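View pics/w6c.png

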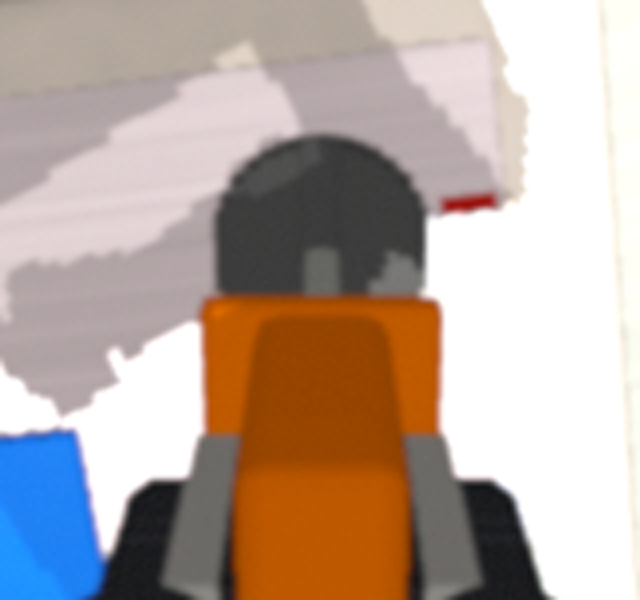

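Run:
```python
from h import *
import pickle
np.set_printoptions(precision=4,suppress=True,linewidth=150)
c=pickle.load(open('w6.pkl','rb')); o=c['obs']
R=Ro.from_rotvec(o['ee_rot'])
def tool(P): return R.inv().apply(P-o['tool_pos'])
v,u=np.mgrid[205:256,285:352]; uv=np.c_[u.ravel(),v.ravel()]
P=byrange(c,uv); ok=c['range_z'][v.ravel(),u.ravel()]>0; Q=tool(P)*1000
k=ok&(P[:,2]>.15); print('blade',k.sum(),Q[k].min(0),Q[k].max(0),np.median(Q[k],0))
b=k&(Q[:,2]>52); print('tip pts',b.sum(),np.median(Q[b],0),Q[b][:,:2].min(0),Q[b][:,:2].max(0)) if b.sum() else 0
# head pts
h=ok&(P[:,2]>.122)&(P[:,2]<.13); print('head',h.sum(),Q[h].min(0),Q[h].max(0))
s=ok&(P[:,2]>.112)&(P[:,2]<.121)&(np.hypot(P[:,0]-.5905,P[:,1]-.119)<.021); q=P[s,:2]
print('slot',s.sum(),Q[s].min(0),Q[s].max(0),np.median(Q[s],0))
# linear fit y vs x in tool
A=np.polyfit(Q[s][:,0],Q[s][:,1],1);print(A,np.degrees(np.arctan(A[0])))
for x0 in range(0,24,3):
    z=s&(Q[:,0]>=x0)&(Q[:,0]<x0+3)
    if z.sum(): print(x0,Q[z][:,1].min(),Q[z][:,1].max(),z.sum())
# circle fit of head rim (color)
```

```text
blade 214 [ 15.9522 -13.7506   9.9978] [23.7245 15.2033 60.3543] [23.0036  0.711  13.4899]
tip pts 28 [16.3949  0.63   55.1501] [15.9522 -1.5561] [16.6349  2.7978]
head 1407 [ -7.8617 -20.7528 108.6699] [ 22.1373  21.5833 113.716 ]
slot 295 [-10.401   -3.2415 117.7959] [ 21.646   16.0621 121.4891] [  9.9919   0.8629 119.9682]
[0.0064 0.4843] 0.3638950114580654
0 -3.198617808313024 4.147677862362391 35
3 -3.185743983412309 4.14913186533794 40
6 -3.1890911128445936 4.121433430854589 31
9 -3.1767198451383654 4.1069684097238035 39
12 -3.183904164116392 4.10343685021235 36
15 -3.1732644286291234 16.06207186549601 35
18 -3.1462561996388647 4.074596981843946 40
21 -2.343287667508693 4.073408693596549 9
```

Depth across the wrist view shows the slot centred at tool y = +0.46 mm and the blade at +0.62 mm, with the angles matched to 0.4°. Along the slot the blade is about 1.3 mm off. I'll shift that and come down to just above the head.

Emit:
{"op": "move_arm", "data": {"plan": [[[-0.002,0,0.03,0,0,0,-1],[-0.002,0,0.06,0,0,0,-1],[-0.002,0,0.08,0,0,0,-1],[-0.002,0,0.088,0,0,0,-1],[-0.002,0,0.088,0,0,0,-1]]]}}

```text
t: 10.35
tool_pos: [0.5914, 0.1172, 0.191]
ee_rot: [-0.697, -3.062, 0.001]
force: [-0.1, 0.4, -1.1]
grip_width: 0.0156
```

Emit:
{"op": "move_arm", "data": {"plan": [[[0,0,0,0,0,0,-1],[0,0,0,0,0,0,-1],[0,0,0,0,0,0,-1],[0,0,0,0,0,0,-1],[0,0,0,0,0,0,-1]]]}}

```text
t: 10.85
tool_pos: [0.5917, 0.1172, 0.1919]
ee_rot: [0.697, 3.063, 0.0]
force: [-0.2, 0.9, -1.4]
grip_width: 0.0157
```

```bash
cat > st.py <<'E'
from h import *
np.set_printoptions(precision=4,suppress=True,linewidth=150)
for i in range(4):
    o=ctrl.get_obs(); x=Ro.from_rotvec(o['ee_rot']).as_matrix()[:,0]
    print(round(o['t'],2),o['tool_pos'],'yaw %.2f'%np.degrees(np.arctan2(x[1],x[0])),'F',o['force'].round(2),'M',o['moment'].round(3),'w %.4f'%o['grip_width'])
    if i<3: ctrl.capture('wrist')
E
python3 st.py; python3 -c "
from h import *
print(goto([.5907,.1176,.19],154.36))"
```

```text
10.85 [0.5917 0.1172 0.1919] yaw 154.37 F [-0.16  0.92 -1.44] M [-0.017  0.009  0.016] w 0.0157
10.9 [0.5916 0.1172 0.1918] yaw 154.36 F [-0.29  0.08 -1.9 ] M [ 0.046 -0.043  0.018] w 0.0156
10.95 [0.5916 0.1172 0.1918] yaw 154.37 F [ 0.09 -0.04 -1.87] M [ 0.017  0.021 -0.018] w 0.0155
11.0 [0.5916 0.1172 0.1917] yaw 154.37 F [-0.09  0.87 -0.91] M [-0.009  0.002 -0.017] w 0.0156
[ 0.0019 -0.0001  0.0035 -0.      0.      0.0001]
```

Emit:
{"op": "move_arm", "data": {"plan": [[[0,0,0.003,0,0,0,-1],[0,0,0.006,0,0,0,-1],[0,0,0.009,0,0,0,-1],[0,0,0.012,0,0,0,-1],[0,0,0.012,0,0,0,-1]]]}}

```text
t: 11.5
tool_pos: [0.5915, 0.1172, 0.1854]
ee_rot: [-0.697, -3.063, 0.0]
force: [-0.5, -0.1, -1.8]
grip_width: 0.0156
```

Emit:
{"op": "move_arm", "data": {"plan": [[[0,0,0.002,0,0,0,-1],[0,0,0.004,0,0,0,-1],[0,0,0.004,0,0,0,-1]]]}}

```text
t: 11.8
tool_pos: [0.5915, 0.1172, 0.1836]
ee_rot: [-0.697, -3.063, 0.0]
force: [0.8, 0.1, -0.9]
grip_width: 0.0158
```

```bash
python3 st.py
```

```text
11.8 [0.5915 0.1172 0.1836] yaw 154.36 F [ 0.76  0.11 -0.91] M [ 0.008 -0.015 -0.051] w 0.0158
11.85 [0.5916 0.1172 0.1837] yaw 154.36 F [ 0.44  0.24 -1.66] M [ 0.104 -0.017 -0.018] w 0.0153
11.9 [0.5916 0.1172 0.1837] yaw 154.37 F [ 0.39 -0.09 -0.61] M [ 0.002  0.001 -0.036] w 0.0158
11.95 [0.5916 0.1172 0.1838] yaw 154.36 F [-0.1  -0.97 -1.05] M [0.039 0.013 0.   ] w 0.0152
```

Emit:
{"op": "move_arm", "data": {"plan": [[[0,0,0.002,0,0,0,-1],[0,0,0.004,0,0,0,-1],[0,0,0.004,0,0,0,-1]]]}}

```text
t: 12.25
tool_pos: [0.5915, 0.1172, 0.1815]
ee_rot: [-0.697, -3.063, 0.0]
force: [-0.1, -0.5, -1.1]
grip_width: 0.0152
```

Emit:
{"op": "move_arm", "data": {"plan": [[[0,0,0.002,0,0,0,-1],[0,0,0.004,0,0,0,-1],[0,0,0.004,0,0,0,-1]]]}}

```text
t: 12.55
tool_pos: [0.5915, 0.1172, 0.1795]
ee_rot: [-0.697, -3.063, 0.0]
force: [-0.5, 0.1, -1.5]
grip_width: 0.0152
```

Emit:
{"op": "move_arm", "data": {"plan": [[[0,0,0.002,0,0,0,-1],[0,0,0.002,0,0,0,-1],[0,0,0.002,0,0,0,-1]]]}}

```text
t: 12.85
tool_pos: [0.5916, 0.1172, 0.1787]
ee_rot: [-0.697, -3.063, -0.0]
force: [0.1, 0.5, -1.1]
grip_width: 0.0155
```

```bash
python3 st.py
```

```text
12.85 [0.5916 0.1172 0.1787] yaw 154.37 F [ 0.14  0.52 -1.12] M [ 0.009  0.01  -0.052] w 0.0155
12.9 [0.5916 0.1172 0.1787] yaw 154.37 F [ 1.28  0.69 -1.19] M [-0.015  0.003  0.013] w 0.0153
12.95 [0.5916 0.1172 0.1788] yaw 154.36 F [-0.11 -0.55 -1.  ] M [ 0.031 -0.034  0.002] w 0.0156
13.0 [0.5916 0.1172 0.1788] yaw 154.36 F [-0.65 -0.07 -0.72] M [ 0.005 -0.072 -0.008] w 0.0155
```

In the slot with no side force. Now 0.5–1 mm steps to feel the floor, the drag and the ledge.

Emit:
{"op": "move_arm", "data": {"plan": [[[0,0,0.002,0,0,0,-1],[0,0,0.002,0,0,0,-1],[0,0,0.002,0,0,0,-1]]]}}

```text
t: 13.3
tool_pos: [0.5916, 0.1172, 0.1777]
ee_rot: [-0.697, -3.063, -0.0]
force: [0.0, -0.8, -2.1]
grip_width: 0.0153
```

Emit:
{"op": "move_arm", "data": {"plan": [[[0,0,0.002,0,0,0,-1],[0,0,0.002,0,0,0,-1],[0,0,0.002,0,0,0,-1]]]}}

```text
t: 13.6
tool_pos: [0.5916, 0.1172, 0.1767]
ee_rot: [-0.697, -3.063, 0.0]
force: [-0.4, 0.5, -1.5]
grip_width: 0.0156
```

Emit:
{"op": "move_arm", "data": {"plan": [[[0,0,0.001,0,0,0,-1],[0,0,0.001,0,0,0,-1],[0,0,0.001,0,0,0,-1]]]}}

```text
t: 13.9
tool_pos: [0.5916, 0.1172, 0.1763]
ee_rot: [0.697, 3.063, 0.0]
force: [0.4, 0.1, 0.1]
grip_width: 0.0157
```

```bash
python3 st.py
```

```text
13.9 [0.5916 0.1172 0.1763] yaw 154.36 F [0.45 0.07 0.08] M [0.018 0.019 0.01 ] w 0.0157
13.95 [0.5917 0.1172 0.1763] yaw 154.37 F [ 0.   -0.52  0.69] M [-0.035  0.06  -0.007] w 0.0155
14.0 [0.5917 0.1172 0.1763] yaw 154.36 F [-0.28  0.11 -0.1 ] M [ 0.008  0.063 -0.038] w 0.0156
14.05 [0.5917 0.1172 0.1763] yaw 154.36 F [-1.06 -1.09 -0.04] M [0.054 0.048 0.045] w 0.0152
```

Emit:
{"op": "move_arm", "data": {"plan": [[[0,0,0.001,0,0,0,-1],[0,0,0.001,0,0,0,-1],[0,0,0.001,0,0,0,-1]]]}}

```text
t: 14.35
tool_pos: [0.5917, 0.1172, 0.176]
ee_rot: [0.697, 3.063, 0.0]
force: [-0.3, 0.2, 4.6]
grip_width: 0.0155
```

Emit:
{"op": "move_arm", "data": {"plan": [[[0,0,0.001,0,0,0,-1],[0,0,0.001,0,0,0,-1],[0,0,0.001,0,0,0,-1]]]}}

```text
t: 14.65
tool_pos: [0.5917, 0.1172, 0.1753]
ee_rot: [0.697, 3.063, 0.0]
force: [-0.5, 0.7, 3.8]
grip_width: 0.0154
```

Emit:
{"op": "move_arm", "data": {"plan": [[[0,0,0.001,0,0,0,-1],[0,0,0.001,0,0,0,-1],[0,0,0.001,0,0,0,-1]]]}}

```text
t: 14.95
tool_pos: [0.5917, 0.1172, 0.1747]
ee_rot: [0.697, 3.063, 0.0]
force: [-0.1, 0.1, 4.4]
grip_width: 0.0156
```

```bash
python3 st.py
```

```text
14.95 [0.5917 0.1172 0.1747] yaw 154.36 F [-0.07  0.11  4.39] M [0.101 0.032 0.009] w 0.0156
15.0 [0.5917 0.1173 0.1747] yaw 154.37 F [-0.04 -0.46  4.67] M [0.023 0.064 0.015] w 0.0153
15.05 [0.5917 0.1172 0.1747] yaw 154.37 F [-0.26 -0.33  3.67] M [-0.022 -0.009 -0.05 ] w 0.0156
15.1 [0.5917 0.1172 0.1747] yaw 154.37 F [-1.08  0.7   4.36] M [ 0.042  0.041 -0.046] w 0.0155
```

Emit:
{"op": "move_arm", "data": {"plan": [[[0,0,0.001,0,0,0,-1],[0,0,0.001,0,0,0,-1],[0,0,0.002,0,0,0,-1],[0,0,0.002,0,0,0,-1]]]}}

```text
t: 15.5
tool_pos: [0.5916, 0.1172, 0.1737]
ee_rot: [0.697, 3.063, 0.0]
force: [0.5, 0.2, 4.3]
grip_width: 0.0157
```

Emit:
{"op": "move_arm", "data": {"plan": [[[0,0,0.001,0,0,0,-1],[0,0,0.001,0,0,0,-1],[0,0,0.001,0,0,0,-1]]]}}

```text
t: 15.8
tool_pos: [0.5916, 0.1172, 0.1732]
ee_rot: [0.697, 3.063, 0.0]
force: [0.9, 0.8, 3.7]
grip_width: 0.0157
```

Emit:
{"op": "move_arm", "data": {"plan": [[[0,0,0.001,0,0,0,-1],[0,0,0.001,0,0,0,-1],[0,0,0.001,0,0,0,-1]]]}}

```text
t: 16.1
tool_pos: [0.5916, 0.1172, 0.1727]
ee_rot: [0.697, 3.063, 0.0]
force: [0.3, 0.5, 5.0]
grip_width: 0.0157
```

```bash
python3 st.py
```

```text
16.1 [0.5916 0.1172 0.1727] yaw 154.37 F [0.25 0.53 4.97] M [ 0.069 -0.113 -0.027] w 0.0157
16.15 [0.5916 0.1172 0.1727] yaw 154.36 F [1.88 0.41 3.37] M [ 0.034 -0.074  0.032] w 0.0157
16.2 [0.5916 0.1172 0.1727] yaw 154.36 F [-0.44 -0.47  3.19] M [ 0.037 -0.122  0.026] w 0.0152
16.25 [0.5916 0.1172 0.1727] yaw 154.36 F [ 0.56 -0.31  4.26] M [ 0.041 -0.051  0.062] w 0.0156
```

Emit:
{"op": "move_arm", "data": {"plan": [[[0,0,0.001,0,0,0,-1],[0,0,0.001,0,0,0,-1],[0,0,0.002,0,0,0,-1],[0,0,0.002,0,0,0,-1]]]}}

```text
t: 16.65
tool_pos: [0.5916, 0.1172, 0.1717]
ee_rot: [-0.697, -3.063, -0.0]
force: [0.6, 0.3, 4.9]
grip_width: 0.0156
```

Emit:
{"op": "move_arm", "data": {"plan": [[[0,0,0.001,0,0,0,-1],[0,0,0.001,0,0,0,-1]]]}}

```text
t: 16.85
tool_pos: [0.5916, 0.1172, 0.1712]
ee_rot: [0.697, 3.063, 0.0]
force: [0.2, 0.2, 5.2]
grip_width: 0.0156
```

Emit:
{"op": "move_arm", "data": {"plan": [[[0,0,0.001,0,0,0,-1],[0,0,0.001,0,0,0,-1]]]}}

```text
t: 17.05
tool_pos: [0.5916, 0.1172, 0.1706]
ee_rot: [-0.697, -3.063, 0.0]
force: [0.4, -0.6, 3.5]
grip_width: 0.0157
```

```bash
python3 st.py
```

```text
17.05 [0.5916 0.1172 0.1706] yaw 154.36 F [ 0.41 -0.59  3.45] M [ 0.05  -0.131 -0.037] w 0.0157
17.1 [0.5916 0.1172 0.1707] yaw 154.36 F [0.43 0.45 4.11] M [ 0.033 -0.145 -0.073] w 0.0153
17.15 [0.5916 0.1172 0.1707] yaw 154.36 F [1.17 0.68 4.43] M [ 0.048 -0.104 -0.031] w 0.0155
17.2 [0.5916 0.1172 0.1707] yaw 154.36 F [0.11 0.21 4.5 ] M [ 0.059 -0.127 -0.016] w 0.0156
```

Travel is about 5.4 mm, still plain drag. Continuing.

Emit:
{"op": "move_arm", "data": {"plan": [[[0,0,0.001,0,0,0,-1],[0,0,0.001,0,0,0,-1]]]}}

```text
t: 17.4
tool_pos: [0.5916, 0.1172, 0.1702]
ee_rot: [-0.697, -3.063, 0.0]
force: [0.6, 0.2, 4.0]
grip_width: 0.0155
```

Emit:
{"op": "move_arm", "data": {"plan": [[[0,0,0.001,0,0,0,-1],[0,0,0.001,0,0,0,-1]]]}}

```text
t: 17.6
tool_pos: [0.5916, 0.1172, 0.1698]
ee_rot: [0.697, 3.063, 0.0]
force: [0.7, 1.3, 5.4]
grip_width: 0.0157
```

Emit:
{"op": "move_arm", "data": {"plan": [[[0,0,0.001,0,0,0,-1],[0,0,0.001,0,0,0,-1]]]}}

```text
t: 17.8
tool_pos: [0.5917, 0.1172, 0.1696]
ee_rot: [0.697, 3.063, 0.0]
force: [0.1, -0.1, 8.4]
grip_width: 0.0155
```

```bash
python3 st.py
```

```text
17.8 [0.5917 0.1172 0.1696] yaw 154.37 F [ 0.09 -0.09  8.41] M [0.014 0.222 0.029] w 0.0155
17.85 [0.5917 0.1172 0.1696] yaw 154.36 F [-0.65  0.81  8.14] M [-0.052  0.121  0.006] w 0.0155
17.9 [0.5917 0.1172 0.1697] yaw 154.37 F [-1.09 -0.15  8.57] M [-0.039  0.135  0.002] w 0.0155
17.95 [0.5917 0.1172 0.1696] yaw 154.36 F [-0.56 -0.51  7.61] M [-0.01   0.127  0.009] w 0.0156
```

Emit:
{"op": "move_arm", "data": {"plan": [[[0,0,0.001,0,0,0,-1],[0,0,0.001,0,0,0,-1]]]}}

```text
t: 18.15
tool_pos: [0.5918, 0.1172, 0.1695]
ee_rot: [0.697, 3.063, 0.0]
force: [-1.8, -0.0, 10.9]
grip_width: 0.0155
```

```bash
python3 st.py
```

```text
18.15 [0.5918 0.1172 0.1695] yaw 154.37 F [-1.85 -0.   10.85] M [-0.028  0.397  0.035] w 0.0155
18.2 [0.5918 0.1172 0.1695] yaw 154.37 F [-0.83 -0.37 12.14] M [-0.113  0.383 -0.05 ] w 0.0152
18.25 [0.5918 0.1172 0.1695] yaw 154.37 F [-2.08 -0.35 10.78] M [-0.054  0.366 -0.026] w 0.0156
18.3 [0.5918 0.1172 0.1695] yaw 154.36 F [-1.76 -0.94 10.85] M [-0.059  0.392 -0.004] w 0.0149
```

The ledge is at about 6.4 mm travel, with a net push of about 12 N. I'll ease off slightly and turn clockwise about the stud axis, 4° per row.

Emit:
{"op": "move_arm", "data": {"plan": [[[0.0001,-0.0001,-0.001,0,0,0.044,-1],[0.0002,-0.0003,-0.001,0,0,0.088,-1],[0.0003,-0.0004,-0.001,0,0,0.132,-1],[0.0004,-0.0006,-0.001,0,0,0.176,-1],[0.0005,-0.0007,-0.001,0,0,0.22,-1]]]}}

```text
t: 18.8
tool_pos: [0.5915, 0.117, 0.1696]
ee_rot: [1.217, 2.896, 0.001]
force: [1.4, -0.1, 7.5]
grip_width: 0.0155
```

```bash
python3 st.py
```

```text
18.8 [0.5915 0.117  0.1696] yaw 134.41 F [ 1.39 -0.06  7.47] M [ 0.011 -0.033  0.123] w 0.0155
18.85 [0.5915 0.117  0.1696] yaw 134.16 F [ 0.67 -0.31  7.39] M [-0.005 -0.011  0.048] w 0.0153
18.9 [0.5915 0.117  0.1696] yaw 134.43 F [ 0.44 -0.61  7.13] M [-0.021 -0.054 -0.027] w 0.0153
18.95 [0.5915 0.117  0.1696] yaw 134.53 F [1.3  0.32 7.43] M [-0.002 -0.058  0.041] w 0.0156
```

Emit:
{"op": "move_arm", "data": {"plan": [[[0.0001,-0.0001,0,0,0,0.044,-1],[0.0002,-0.0003,0,0,0,0.088,-1],[0.0003,-0.0004,0,0,0,0.132,-1],[0.0004,-0.0006,0,0,0,0.176,-1],[0.0005,-0.0007,0,0,0,0.22,-1]]]}}

```text
t: 19.45
tool_pos: [0.5912, 0.1169, 0.1696]
ee_rot: [1.696, 2.643, 0.001]
force: [0.2, -0.4, 6.6]
grip_width: 0.0156
```

```bash
python3 st.py
```

```text
19.45 [0.5912 0.1169 0.1696] yaw 114.62 F [ 0.16 -0.41  6.57] M [-0.013 -0.271  0.098] w 0.0156
19.5 [0.5912 0.1169 0.1696] yaw 114.36 F [1.32 0.15 6.76] M [-0.009 -0.32   0.085] w 0.0156
19.55 [0.5912 0.1169 0.1697] yaw 114.63 F [1.13 0.1  7.01] M [ 0.013 -0.263  0.025] w 0.0152
19.6 [0.5912 0.1169 0.1696] yaw 114.73 F [1.72 0.36 6.63] M [ 0.016 -0.271  0.025] w 0.0153
```

Emit:
{"op": "move_arm", "data": {"plan": [[[0.0001,-0.0001,0,0,0,0.044,-1],[0.0002,-0.0003,0,0,0,0.088,-1],[0.0003,-0.0004,0,0,0,0.132,-1],[0.0004,-0.0006,0,0,0,0.176,-1],[0.0005,-0.0007,0.0005,0,0,0.22,-1]]]}}

```text
t: 20.1
tool_pos: [0.591, 0.1169, 0.1696]
ee_rot: [2.125, 2.312, 0.002]
force: [1.6, -0.9, 9.6]
grip_width: 0.0153
```

```bash
python3 st.py
```

```text
20.1 [0.591  0.1169 0.1696] yaw 94.81 F [ 1.64 -0.93  9.59] M [-0.144 -0.252  0.101] w 0.0153
20.15 [0.591  0.1169 0.1696] yaw 94.56 F [ 1.97 -0.71  7.73] M [-0.167 -0.285  0.009] w 0.0158
20.2 [0.591  0.1169 0.1696] yaw 94.83 F [ 1.55 -0.43  7.49] M [-0.163 -0.319 -0.001] w 0.0158
20.25 [0.591  0.1169 0.1696] yaw 94.93 F [ 1.57 -1.29  7.99] M [-0.127 -0.32   0.014] w 0.0159
```

Emit:
{"op": "move_arm", "data": {"plan": [[[0.0001,-0.0001,0,0,0,0.044,-1],[0.0002,-0.0003,0,0,0,0.088,-1],[0.0003,-0.0004,0,0,0,0.132,-1],[0.0004,-0.0006,0,0,0,0.176,-1],[0.0005,-0.0007,0,0,0,0.22,-1]]]}}

```text
t: 20.75
tool_pos: [0.5907, 0.117, 0.1694]
ee_rot: [2.491, 1.912, 0.002]
force: [2.9, -0.9, 4.8]
grip_width: 0.0154
```

```bash
python3 st.py
```

```text
20.75 [0.5907 0.117  0.1694] yaw 75.01 F [ 2.88 -0.86  4.77] M [-0.315 -0.619  0.066] w 0.0154
20.8 [0.5906 0.117  0.1693] yaw 74.78 F [ 2.7  -1.34  3.24] M [-0.366 -0.694  0.107] w 0.0155
20.85 [0.5906 0.117  0.1693] yaw 75.11 F [ 3.2  -1.11  4.9 ] M [-0.356 -0.835 -0.032] w 0.0156
20.9 [0.5906 0.117  0.1692] yaw 75.25 F [ 3.33 -1.4   4.43] M [-0.412 -0.827 -0.034] w 0.0154
```

Emit:
{"op": "move_arm", "data": {"plan": [[[0.0,-0.0001,0,0,0,0.022,-1],[0.0001,-0.0001,0,0,0,0.044,-1],[0.0001,-0.0002,0,0,0,0.066,-1],[0.0001,-0.0002,0,0,0,0.066,-1]]]}}

```text
t: 21.3
tool_pos: [0.5905, 0.1171, 0.1692]
ee_rot: [2.583, 1.786, 0.002]
force: [4.3, -2.3, 3.6]
grip_width: 0.0156
```

```bash
python3 st.py
```

```text
21.3 [0.5905 0.1171 0.1692] yaw 69.30 F [ 4.31 -2.32  3.64] M [-0.566 -1.025  0.05 ] w 0.0156
21.35 [0.5904 0.1171 0.1692] yaw 69.35 F [ 4.49 -2.49  4.35] M [-0.554 -1.125 -0.007] w 0.0150
21.4 [0.5904 0.1171 0.1692] yaw 69.36 F [ 5.45 -2.68  3.56] M [-0.582 -1.14   0.081] w 0.0153
21.45 [0.5905 0.1171 0.1692] yaw 69.36 F [ 4.83 -1.48  3.8 ] M [-0.527 -1.118  0.049] w 0.0155
```

Side force has built up to about 5 N along tool +y, so I'll relieve it and re-check.

Emit:
{"op": "move_arm", "data": {"plan": [[[0,0.001,0,0,0,0,-1],[0,0.001,0,0,0,0,-1],[0,0.001,0,0,0,0,-1]]]}}

```text
t: 21.75
tool_pos: [0.5906, 0.117, 0.169]
ee_rot: [2.585, 1.785, 0.001]
force: [4.3, -2.4, 4.5]
grip_width: 0.0156
```

```bash
python3 st.py; python3 -c "
from h import *
import pickle
c=cap('wrist','w7.png');pickle.dump(c,open('w7.pkl','wb'))
g=c['pixels'][150:330,220:420];cv2.imwrite('pics/w7c.png',cv2.resize(np.clip(g[:,:,::-1]*1.5,0,255).astype(np.uint8),None,fx=3.3,fy=3.3,interpolation=cv2.INTER_CUBIC))"
```

```text
21.75 [0.5906 0.117  0.169 ] yaw 69.27 F [ 4.26 -2.35  4.52] M [-0.557 -0.967 -0.006] w 0.0156
21.8 [0.5905 0.1171 0.169 ] yaw 69.26 F [ 4.71 -2.19  4.68] M [-0.541 -1.055  0.016] w 0.0155
21.85 [0.5906 0.1171 0.169 ] yaw 69.25 F [ 4.31 -1.96  5.01] M [-0.556 -1.066  0.085] w 0.0155
21.9 [0.5905 0.1171 0.169 ] yaw 69.25 F [ 5.36 -2.51  3.77] M [-0.604 -1.065  0.04 ] w 0.0152
```

View pics/w7c.png

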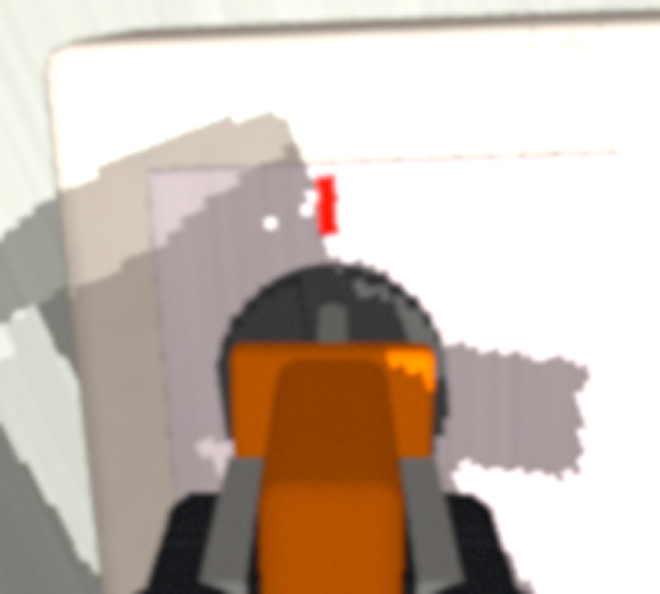

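```bash
cat > sl7.py <<'E'
from h import *
import pickle,sys
np.set_printoptions(precision=2,suppress=True,linewidth=150)
c=pickle.load(open(sys.argv[1]+'.pkl','rb')); o=c['obs']; R=Ro.from_rotvec(o['ee_rot'])
v,u=np.mgrid[205:260,275:362]; uv=np.c_[u.ravel(),v.ravel()]
P=byrange(c,uv); ok=c['range_z'][v.ravel(),u.ravel()]>0; Q=R.inv().apply(P-o['tool_pos'])*1000
r=np.hypot(P[:,0]-.5905,P[:,1]-.1188)
k=ok&(r<.022)&(P[:,2]<.135); print(np.histogram(P[k,2],bins=np.arange(.096,.134,.002)))
ht=np.median(P[k&(Q[:,0]>8)&(abs(Q[:,1])>7),2]); print('head top',ht)
for x0 in range(12,24,2):
    z=k&(Q[:,0]>=x0)&(Q[:,0]<x0+2); lo=z&(P[:,2]<ht-.004); bl=z&(P[:,2]>ht+.001)
    s=z&(abs(P[:,2]-ht)<.002)
    if lo.sum(): print(x0,'low',Q[lo][:,1].min(),Q[lo][:,1].max(),lo.sum(), 'head gap',Q[s&(Q[:,1]<0.5)][:,1].max(initial=-99),Q[s&(Q[:,1]>.5)][:,1].min(initial=99))
b=ok&(P[:,2]>ht+.001)&(P[:,2]<.16)&(abs(Q[:,1])<6); print('blade',b.sum(),Q[b].min(0),Q[b].max(0))
E
python3 sl7.py w7; python3 sl7.py w6
```

```text
(array([ 14, 118,   8,   0,   4,  51, 181,  23,  35,  43, 462, 256,   9,   9,   9,   9,   9,   8,   9]), array([0.1 , 0.1 , 0.1 , 0.1 , 0.1 , 0.11, 0.11, 0.11, 0.11, 0.11, 0.12, 0.12, 0.12, 0.12, 0.12, 0.13, 0.13, 0.13, 0.13, 0.13]))
head top 0.11748660252535333
12 low -19.415061729500522 18.312980756123636 20 head gap -6.380636842098996 2.0777511813871943
14 low -18.54531679954887 16.826832602132875 30 head gap -0.9496094851755245 2.0754834826014017
16 low -16.12674922231627 14.873592705431237 73 head gap 0.2665617654818796 0.8628657761197013
18 low -14.151588569144714 13.595961024648629 71 head gap -6.977242952086771 1.453353152571393
20 low -12.326029630912997 10.740352304678863 117 head gap -6.979911261332777 1.441214935271361
22 low -8.514864720959084 6.554886944925935 92 head gap -7.619906277328971 0.8501342628249943
blade 208 [11.66 -5.81  9.04] [23.73  5.91 50.5 ]
(array([  15,  105,    5,    0,    0,    0,    0,    0,    7,  188,  128,    7,    8,  201, 1120,   40,    0,    0,    0]), array([0.1 , 0.1 , 0.1 , 0.1 , 0.1 , 0.11, 0.11, 0.11, 0.11, 0.11, 0.12, 0.12, 0.12, 0.12, 0.12, 0.13, 0.13, 0.13, 0.13, 0.13]))
head top 0.12441551034796061
12 low -17.183682004498532 19.632185503226353 33 head gap -3.8014782641727045 4.762350202747058
14 low -15.468889472560322 17.099345277901996 41 head gap -3.8002552101880216 4.773245212507231
16 low -13.678302214569294 16.189746285290756 36 head gap -3.781891572143931 4.758900076158317
18 low -11.901648788181511 13.719546898070115 68 head gap -3.7593071160310205 4.740018283467692
20 low -7.625405056702432 10.530671455594856 75 head gap -3.7591938759047183 4.732416298927292
22 low -2.332477280243253 4.822953529061576 18 head gap -99.0 99.0
blade 32 [ -7.08  -5.43 108.74] [ 20.35   5.64 110.29]
```

Emit:
{"op": "move_arm", "data": {"plan": [[[0.0,0.0004,0,0,0,0.022,-1],[0.0001,0.0008,0,0,0,0.044,-1],[0.0001,0.0008,0,0,0,0.066,-1],[0.0001,0.0008,0,0,0,0.066,-1]]]}}

```text
t: 22.35
tool_pos: [0.5907, 0.117, 0.1689]
ee_rot: [-2.675, -1.648, 0.001]
force: [3.0, -0.9, 4.1]
grip_width: 0.0154
```

```bash
python3 st.py; python3 -c "
from h import *
import pickle
c=cap('wrist','w8.png');pickle.dump(c,open('w8.pkl','wb'))
g=c['pixels'][150:330,220:420];cv2.imwrite('pics/w8c.png',cv2.resize(np.clip(g[:,:,::-1]*1.5,0,255).astype(np.uint8),None,fx=3.3,fy=3.3,interpolation=cv2.INTER_CUBIC))"; python3 sl7.py w8
```

```text
22.35 [0.5907 0.117  0.1689] yaw 63.27 F [ 3.02 -0.91  4.09] M [-0.474 -0.725  0.001] w 0.0154
22.4 [0.5906 0.1171 0.1689] yaw 63.34 F [ 2.88 -2.31  4.59] M [-0.4   -0.721  0.05 ] w 0.0155
22.45 [0.5906 0.1171 0.1689] yaw 63.35 F [ 2.54 -0.93  4.51] M [-0.394 -0.658  0.077] w 0.0154
22.5 [0.5906 0.1171 0.1689] yaw 63.34 F [ 3.52 -2.02  3.33] M [-0.407 -0.68   0.004] w 0.0156
(array([ 12, 133,   3,   0,   5,  48, 186,  28,  30,  37, 490, 225,  11,   7,   9,   9,  10,   9,   8]), array([0.1 , 0.1 , 0.1 , 0.1 , 0.1 , 0.11, 0.11, 0.11, 0.11, 0.11, 0.12, 0.12, 0.12, 0.12, 0.12, 0.13, 0.13, 0.13, 0.13, 0.13]))
head top 0.11739688103681056
12 low -19.596048919745062 18.11924713442718 21 head gap -6.506669988711866 1.9941964800273388
14 low -18.504103468260244 16.84892605164347 39 head gap -0.43045638714923845 0.7906589337186031
16 low -16.88290955825489 15.469413633133184 69 head gap 0.17987932640947968 0.7668253767024427
18 low -14.889646743649072 12.931612829668847 73 head gap -7.06641708008595 1.35130105794114
20 low -12.360388658072825 10.931784335332269 115 head gap -7.656083165620734 1.3467479129841362
22 low -8.017652904618917 7.015684823806467 90 head gap -7.602663609399037 0.7519972554427511
blade 213 [11.6  -5.88  8.93] [23.54  5.83 50.45]
```

View pics/w8c.png

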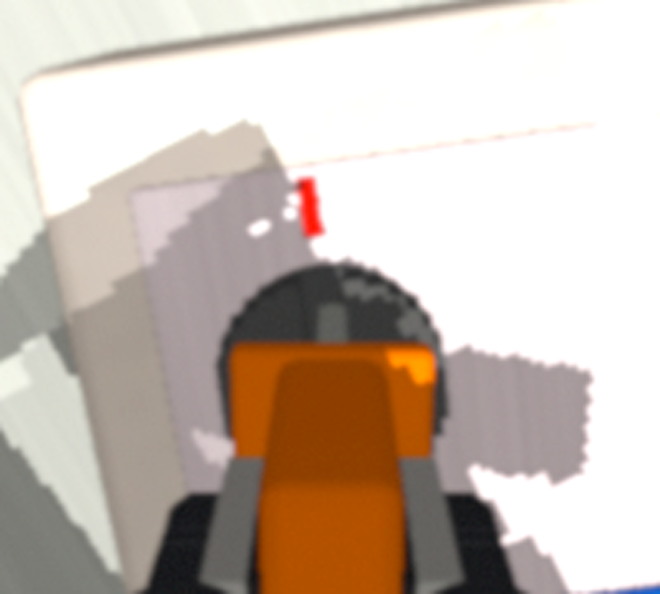

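The slot follows the key with about 7° of play, so the stud is now at about 1.58 rad. Pushing here.

Emit:
{"op": "move_arm", "data": {"plan": [[[0,0,0.001,0,0,0,-1],[0,0,0.001,0,0,0,-1]]]}}

```text
t: 22.75
tool_pos: [0.5907, 0.1171, 0.1683]
ee_rot: [-2.674, -1.648, 0.0]
force: [2.1, -1.7, 4.1]
grip_width: 0.0157
```

Emit:
{"op": "move_arm", "data": {"plan": [[[0,0,0.001,0,0,0,-1],[0,0,0.001,0,0,0,-1]]]}}

```text
t: 22.95
tool_pos: [0.5907, 0.1171, 0.1678]
ee_rot: [-2.674, -1.648, 0.0]
force: [1.9, -1.6, 3.2]
grip_width: 0.0154
```

```bash
python3 st.py
```

```text
22.95 [0.5907 0.1171 0.1678] yaw 63.29 F [ 1.93 -1.65  3.19] M [-0.402 -0.546  0.028] w 0.0154
23.0 [0.5907 0.117  0.1679] yaw 63.29 F [ 2.79 -2.33  3.39] M [-0.353 -0.618  0.006] w 0.0156
23.05 [0.5907 0.117  0.1678] yaw 63.29 F [ 2.28 -1.64  3.75] M [-0.392 -0.592  0.069] w 0.0156
23.1 [0.5907 0.117  0.1679] yaw 63.29 F [ 2.05 -1.49  3.25] M [-0.342 -0.572  0.07 ] w 0.0153
```

It's sinking with drag force only, so it's through the gap. I'll continue down to home, at TCP about 0.1622.

Emit:
{"op": "move_arm", "data": {"plan": [[[0,0,0.001,0,0,0,-1],[0,0,0.002,0,0,0,-1],[0,0,0.003,0,0,0,-1],[0,0,0.003,0,0,0,-1]]]}}

```text
t: 23.5
tool_pos: [0.5907, 0.117, 0.1664]
ee_rot: [-2.674, -1.648, 0.0]
force: [2.4, -1.7, 4.2]
grip_width: 0.0157
```

Emit:
{"op": "move_arm", "data": {"plan": [[[0,0,0.001,0,0,0,-1],[0,0,0.002,0,0,0,-1],[0,0,0.003,0,0,0,-1],[0,0,0.003,0,0,0,-1]]]}}

```text
t: 23.9
tool_pos: [0.5907, 0.117, 0.1649]
ee_rot: [-2.674, -1.648, 0.0]
force: [1.9, -1.4, 3.4]
grip_width: 0.0156
```

```bash
python3 st.py
```

```text
23.9 [0.5907 0.117  0.1649] yaw 63.29 F [ 1.85 -1.41  3.37] M [-0.368 -0.452  0.07 ] w 0.0156
23.95 [0.5907 0.1171 0.1649] yaw 63.29 F [ 2.04 -2.84  4.71] M [-0.422 -0.464  0.089] w 0.0153
24.0 [0.5907 0.117  0.1649] yaw 63.28 F [ 2.42 -0.9   4.25] M [-0.361 -0.477  0.068] w 0.0155
24.05 [0.5907 0.1171 0.1649] yaw 63.29 F [ 1.33 -0.59  4.61] M [-0.371 -0.477 -0.006] w 0.0157
```

Emit:
{"op": "move_arm", "data": {"plan": [[[0,0,0.001,0,0,0,-1],[0,0,0.002,0,0,0,-1],[0,0,0.003,0,0,0,-1],[0,0,0.003,0,0,0,-1]]]}}

```text
t: 24.45
tool_pos: [0.5907, 0.117, 0.1634]
ee_rot: [-2.674, -1.648, 0.0]
force: [1.5, -1.6, 3.7]
grip_width: 0.0154
```

Emit:
{"op": "move_arm", "data": {"plan": [[[0,0,0.001,0,0,0,-1],[0,0,0.001,0,0,0,-1]]]}}

```text
t: 24.65
tool_pos: [0.5907, 0.1171, 0.1629]
ee_rot: [-2.674, -1.648, 0.0]
force: [0.6, -2.3, 4.0]
grip_width: 0.0156
```

Emit:
{"op": "move_arm", "data": {"plan": [[[0,0,0.001,0,0,0,-1],[0,0,0.001,0,0,0,-1]]]}}

```text
t: 24.85
tool_pos: [0.5908, 0.117, 0.1624]
ee_rot: [-2.675, -1.648, 0.0]
force: [1.3, -1.4, 4.1]
grip_width: 0.0155
```

```bash
python3 st.py
```

```text
24.85 [0.5908 0.117  0.1624] yaw 63.29 F [ 1.26 -1.44  4.07] M [-0.371 -0.412  0.011] w 0.0155
24.9 [0.5908 0.117  0.1624] yaw 63.28 F [ 1.61 -2.17  4.92] M [-0.4   -0.361  0.06 ] w 0.0153
24.95 [0.5908 0.117  0.1624] yaw 63.29 F [ 2.2  -1.81  4.18] M [-0.345 -0.368  0.006] w 0.0153
25.0 [0.5908 0.117  0.1624] yaw 63.28 F [ 2.34 -1.88  3.9 ] M [-0.381 -0.341  0.032] w 0.0153
```

Emit:
{"op": "move_arm", "data": {"plan": [[[0,0,0.001,0,0,0,-1],[0,0,0.001,0,0,0,-1]]]}}

```text
t: 25.2
tool_pos: [0.5908, 0.1171, 0.1621]
ee_rot: [-2.675, -1.648, -0.0]
force: [1.0, -1.4, 5.5]
grip_width: 0.0155
```

Emit:
{"op": "move_arm", "data": {"plan": [[[0,0,0.001,0,0,0,-1],[0,0,0.001,0,0,0,-1]]]}}

```text
t: 25.4
tool_pos: [0.5909, 0.1171, 0.1619]
ee_rot: [2.674, 1.648, 0.001]
force: [-1.0, -2.0, 8.8]
grip_width: 0.0154
```

```bash
python3 st.py
```

```text
25.4 [0.5909 0.1171 0.1619] yaw 63.29 F [-0.98 -1.95  8.78] M [-0.372 -0.081 -0.002] w 0.0154
25.45 [0.5909 0.1171 0.1619] yaw 63.28 F [ 0.47 -1.98  7.65] M [-0.365 -0.014  0.034] w 0.0156
25.5 [0.5909 0.117  0.162 ] yaw 63.28 F [-0.01 -2.11  8.61] M [-0.394 -0.075  0.005] w 0.0152
25.55 [0.5909 0.1171 0.1619] yaw 63.29 F [ 0.07 -2.2   8.46] M [-0.417 -0.047  0.059] w 0.0153
```

A hard stop came at about 14 mm travel. One more 0.5 mm of push to confirm, then a picture.

Emit:
{"op": "move_arm", "data": {"plan": [[[0,0,0.001,0,0,0,-1],[0,0,0.001,0,0,0,-1],[0,0,0.001,0,0,0,-1]]]}}

```text
t: 25.85
tool_pos: [0.591, 0.1171, 0.1619]
ee_rot: [2.674, 1.648, 0.001]
force: [-0.6, -1.9, 12.5]
grip_width: 0.0154
```

```bash
python3 st.py; python3 -c "
from h import *
import pickle
c=cap('wrist','w9.png');pickle.dump(c,open('w9.pkl','wb'))"; python3 sl7.py w9
```

```text
25.85 [0.591  0.1171 0.1619] yaw 63.29 F [-0.63 -1.92 12.49] M [-0.391  0.184  0.071] w 0.0154
25.9 [0.591  0.1171 0.1619] yaw 63.29 F [-1.91 -1.03 11.25] M [-0.445  0.161  0.029] w 0.0154
25.95 [0.591  0.1171 0.1619] yaw 63.29 F [-1.27 -1.03 12.07] M [-0.445  0.206  0.032] w 0.0152
26.0 [0.591  0.1171 0.1618] yaw 63.29 F [-0.43 -2.72 11.61] M [-0.478  0.148 -0.001] w 0.0158
(array([  4,  29, 147,  95,  31,  37,  92, 598,  31,   7,   8,  10,   8,   7,   8,   1,   0,   0,   0]), array([0.1 , 0.1 , 0.1 , 0.1 , 0.1 , 0.11, 0.11, 0.11, 0.11, 0.11, 0.12, 0.12, 0.12, 0.12, 0.12, 0.13, 0.13, 0.13, 0.13, 0.13]))
head top 0.11063982740996807
12 low -6.764517788956731 16.83548513272111 17 head gap -7.078391817428217 1.3793187279319488
14 low -6.741220461781448 16.56305525902472 31 head gap -0.4332933399072648 1.37849309171727
16 low -16.884623773786714 14.270600351329799 60 head gap 0.16374794218896582 0.758693654722316
18 low -14.465439798172303 13.018305175054374 60 head gap -7.666764709266247 0.7533908058004571
20 low -12.405536703514327 9.761675366266985 69 head gap -7.632548290463636 0.7493904694903997
22 low -7.942893397357098 5.286961694058536 51 head gap -99.0 0.746035876533237
blade 217 [12.96 -5.92  3.97] [23.57  5.82 50.17]
```

The head top is 12 mm above the cover (0.1106 against 0.0987), and the slot is at about 72° yaw, i.e. about 1.56 rad, so it's home. I'll unload, centre the key in its play and lift.

Emit:
{"op": "move_arm", "data": {"plan": [[[0,0,-0.002,0,0,0,-1],[0,0,-0.002,0,0,-0.03,-1],[0,0,-0.002,0,0,-0.06,-1],[0,0,-0.002,0,0,-0.07,-1],[0,0,-0.002,0,0,-0.07,-1]]]}}

```text
t: 26.55
tool_pos: [0.5906, 0.1173, 0.162]
ee_rot: [-2.579, -1.793, 0.0]
force: [0.7, -0.3, 6.0]
grip_width: 0.0155
```

```bash
python3 st.py; python3 -c "
from h import *
import pickle
c=cap('wrist','w10.png');pickle.dump(c,open('w10.pkl','wb'))"; python3 sl7.py w10
```

```text
26.55 [0.5906 0.1173 0.162 ] yaw 69.62 F [ 0.74 -0.26  6.05] M [-0.09  -0.096 -0.067] w 0.0155
26.6 [0.5906 0.1173 0.162 ] yaw 69.59 F [ 0.26 -0.47  7.03] M [-0.097 -0.012 -0.032] w 0.0151
26.65 [0.5906 0.1173 0.162 ] yaw 69.58 F [-1.16  0.01  5.98] M [-0.138  0.007 -0.054] w 0.0157
26.7 [0.5906 0.1172 0.162 ] yaw 69.58 F [-0.7  -0.59  6.1 ] M [-0.068 -0.031 -0.012] w 0.0155
(array([  5,  25, 146, 104,  31,  23, 105, 590,  32,   5,   6,  11,   8,   9,  10,   2,   0,   0,   0]), array([0.1 , 0.1 , 0.1 , 0.1 , 0.1 , 0.11, 0.11, 0.11, 0.11, 0.11, 0.12, 0.12, 0.12, 0.12, 0.12, 0.13, 0.13, 0.13, 0.13, 0.13]))
head top 0.11071272669053521
12 low -19.755071836407136 18.42011921048338 21 head gap -5.190641129296059 3.3170061733608467
14 low -17.21986823802276 15.923154409196627 29 head gap -1.545157211440929 3.293373514834281
16 low -4.7489196942715735 15.403769066810097 53 head gap 0.27590961837951317 0.8611357678885811
18 low -14.275270475511748 13.21604287288498 55 head gap -5.159996707567487 3.2694678128763286
20 low -11.75339778739858 10.539038161466964 69 head gap -5.126899504221339 3.2533718791683874
22 low -7.072574717943192 6.569476963743952 65 head gap -5.150051765863692 3.2365444986814453
blade 222 [15.71 -5.79  4.33] [23.65  5.95 50.29]
```

Emit:
{"op": "move_arm", "data": {"plan": [[[0,-0.002,-0.002,0,0,0,-1],[0,-0.002,-0.003,0,0,0,-1],[0,-0.002,-0.006,0,0,0,-1],[0,-0.002,-0.01,0,0,0,-1],[0,-0.002,-0.01,0,0,0,-1]]]}}

```text
t: 27.25
tool_pos: [0.5896, 0.1174, 0.167]
ee_rot: [-2.58, -1.792, 0.001]
force: [0.3, -0.8, -1.4]
grip_width: 0.0151
```

```bash
python3 st.py
```

```text
27.25 [0.5896 0.1174 0.167 ] yaw 69.58 F [ 0.26 -0.75 -1.42] M [-0.021  0.033 -0.033] w 0.0151
27.3 [0.5896 0.1175 0.167 ] yaw 69.58 F [-0.14 -0.67 -2.05] M [-0.012 -0.076 -0.01 ] w 0.0155
27.35 [0.5896 0.1175 0.1669] yaw 69.58 F [ 1.14  0.29 -1.04] M [-0.003  0.008  0.054] w 0.0154
27.4 [0.5896 0.1174 0.1668] yaw 69.59 F [ 0.15 -0.43 -1.6 ] M [ 0.02   0.028 -0.023] w 0.0155
```

Free, carrying only the key's weight. Lifting clear, then a look at the stud and the held key.

Emit:
{"op": "move_arm", "data": {"plan": [[[0,0,-0.01,0,0,0,-1],[0,0,-0.03,0,0,0,-1],[0,0,-0.07,0,0,0,-1],[0,0,-0.12,0,0,0,-1],[0,0,-0.13,0,0,0,-1]]]}}

```text
t: 27.9
tool_pos: [0.591, 0.1176, 0.2355]
ee_rot: [2.578, 1.791, 0.007]
force: [0.7, -0.4, -1.3]
grip_width: 0.0151
```

```bash
python3 -c "
from h import *
import pickle
c=cap('wrist','w11.png');pickle.dump(c,open('w11.pkl','wb'));print(goto([.4337,-.3232,.23],7.88))"; python3 sl7.py w11;python3 - <<'E'
from h import *
import pickle
np.set_printoptions(precision=4,suppress=True)
for f in('w5','w6','w11'):
    c=pickle.load(open(f+'.pkl','rb')); o=c['obs']; R=Ro.from_rotvec(o['ee_rot'])
    v,u=np.mgrid[200:300,285:356]; uv=np.c_[u.ravel(),v.ravel()]
    P=byrange(c,uv); ok=c['range_z'][v.ravel(),u.ravel()]>0; Q=R.inv().apply(P-o['tool_pos'])*1000
    col=ok&(Q[:,2]>5)&(Q[:,2]<25)&(Q[:,0]>10); bl=ok&(Q[:,2]>50)&(Q[:,2]<64)
    # collar front: highest x
    q=Q[col]; print(f,'collar',q.max(0),q.min(0),'blade',Q[bl].min(0),Q[bl].max(0),bl.sum())
E
```

```text
[-0.9357  0.0131  0.0074  0.0014 -0.0023  0.6856]
(array([   3,   15,  198,  118,   11,   10,  163, 1217,   65,    0,    0,    0,    0,    0,    0,    0,    0,    0,    0]), array([0.1 , 0.1 , 0.1 , 0.1 , 0.1 , 0.11, 0.11, 0.11, 0.11, 0.11, 0.12, 0.12, 0.12, 0.12, 0.12, 0.13, 0.13, 0.13, 0.13, 0.13]))
head top 0.11067926132047912
12 low -5.276428599170151 1.50010541927988 18 head gap -5.94879526021256 2.2444417386192086
14 low -17.90101801523219 15.067376190593025 30 head gap -5.9458381792973105 2.2362872153827307
16 low -5.269069962611821 11.552311147726732 25 head gap -5.928786228744043 2.2272115690646883
18 low -14.569713197568202 11.695110770030414 26 head gap -5.924115108250895 2.2118912314953003
20 low -11.264732024508389 8.045808066678159 47 head gap -5.905583820509267 2.2199470169348134
22 low -6.06641756276811 3.194694072278233 15 head gap -99.0 99.0
blade 26 [-10.94  -5.99 122.16] [ 19.82   5.67 123.8 ]
w5 collar [22.4199 13.5447 14.5848] [ 10.0037 -16.531    5.0359] blade [14.3732 -3.744  50.4098] [15.092   0.6199 59.4999] 34
w6 collar [23.7245 15.7298 14.0788] [ 10.0115 -14.2871   5.0679] blade [15.9522 -1.5561 50.1405] [16.6385  2.7978 60.3543] 34
w11 collar [23.7124 13.8973 15.2318] [ 10.0118 -16.1186   5.0205] blade [15.8476 -3.4205 50.0866] [16.8121  0.9141 59.5647] 35
```

View pics/w11.png

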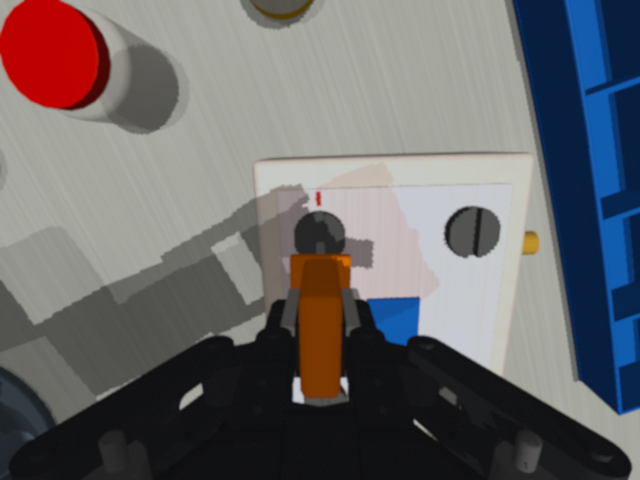

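Run:
```python
from h import *
import pickle
np.set_printoptions(precision=4,suppress=True)
for f in('w1','w5','w6','w9','w10','w11'):
    c=pickle.load(open(f+'.pkl','rb')); o=c['obs'];m=cv2.inRange(cv2.cvtColor(c['pixels'],cv2.COLOR_RGB2HSV),(4,170,60),(20,255,255))
    n,l,st,ce=cv2.connectedComponentsWithStats(m); i=1+np.argmax(st[1:,4]); print(f,c['tool_from_camera'][:3,3],c['K'][0],st[i],o['ee_rot'],o['grip_width'])
    # finger pad edges per row
    row=c['pixels'][320].astype(int)
    j=np.where(m[300])[0]; print(' row300',j.min() if len(j) else 0,j.max() if len(j) else 0, 'row 262',[(x.min(),x.max()) for x in [np.where(m[262,280:360])[0]+280] if len(x)])
```

```text
w1 [ 0.0721 -0.0014 -0.1414] [332.1148   0.     319.9678] [ 352    0   72   36 1873] [-3.1266 -0.3031  0.0009] 0.08535165109997184
 row300 262 287 row 262 [(np.int64(310), np.int64(327))]
w5 [ 0.072  -0.0014 -0.1414] [332.1148   0.     319.9678] [ 290  253   60  144 6598] [-3.1338 -0.2165  0.0004] 0.015326694017218919
 row300 263 341 row 262 [(np.int64(291), np.int64(349))]
w6 [ 0.073   0.0011 -0.1414] [332.1148   0.     319.9678] [ 291  254   59  143 6474] [ 0.6974  3.0632 -0.    ] 0.015399981701943767
 row300 299 639 row 262 [(np.int64(291), np.int64(349))]
w9 [ 0.0732 -0.0009 -0.1414] [332.1148   0.     319.9678] [ 289  254   63  143 6601] [2.6743 1.648  0.0011] 0.015771530699448585
 row300 299 341 row 262 [(np.int64(290), np.int64(351))]
w10 [ 0.0733 -0.0008 -0.1414] [332.1148   0.     319.9678] [ 289  254   63  143 6585] [-2.5795 -1.7921  0.0003] 0.015520706136384553
 row300 299 341 row 262 [(np.int64(289), np.int64(351))]
w11 [ 0.0733 -0.0008 -0.1414] [332.1148   0.     319.9678] [ 291  254   60  144 6548] [2.5781 1.7913 0.0069] 0.01507093299004458
 row300 299 341 row 262 [(np.int64(291), np.int64(350))]
```

In the wrist view the key sits exactly as it was gripped (same pixels), and the slot lines up with the red mark. Returning to the stand.

Emit:
{"op": "move_arm", "data": {"plan": [[[-0.936,0.013,0,0,0,0.686,-1],[-0.936,0.013,0,0,0,0.686,-1],[-0.936,0.013,0,0,0,0.686,-1],[-0.936,0.013,0,0,0,0.686,-1],[-0.936,0.013,0,0,0,0.686,-1]]]}}

```text
t: 28.45
tool_pos: [0.5045, -0.1196, 0.2312]
ee_rot: [-3.059, -0.714, 0.001]
force: [0.5, -0.9, -1.0]
grip_width: 0.0152
```

```bash
python3 -c "
from h import *
print(goto([.4337,-.3232,.22],7.88))"
```

```text
[-0.3073  0.3025  0.0224 -0.0004  0.0005  0.2044]
```

Emit:
{"op": "move_arm", "data": {"plan": [[[-0.307,0.302,0.02,0,0,0.205,-1],[-0.307,0.302,0.02,0,0,0.205,-1],[-0.307,0.302,0.02,0,0,0.205,-1],[-0.307,0.302,0.02,0,0,0.205,-1],[-0.307,0.302,0.02,0,0,0.205,-1]]]}}

```text
t: 28.95
tool_pos: [0.4343, -0.3251, 0.2208]
ee_rot: [-3.134, -0.218, 0.002]
force: [-0.6, 1.1, -1.3]
grip_width: 0.0154
```

Emit:
{"op": "move_arm", "data": {"plan": [[[0,0,0,0,0,0,-1],[0,0,0,0,0,0,-1],[0,0,0,0,0,0,-1],[0,0,0,0,0,0,-1],[0,0,0,0,0,0,-1]]]}}

```text
t: 29.45
tool_pos: [0.4367, -0.3211, 0.222]
ee_rot: [-3.133, -0.226, -0.0]
force: [-0.4, -0.4, -1.5]
grip_width: 0.0157
```

Emit:
{"op": "move_arm", "data": {"plan": [[[0,0,0,0,0,0,-1],[0,0,0,0,0,0,-1],[0,0,0,0,0,0,-1],[0,0,0,0,0,0,-1],[0,0,0,0,0,0,-1]]]}}

```text
t: 29.95
tool_pos: [0.4363, -0.3219, 0.222]
ee_rot: [3.134, 0.224, 0.0]
force: [0.4, -0.4, -2.0]
grip_width: 0.0159
```

```bash
python3 st.py; python3 -c "
from h import *
print(goto([.4337,-.3232,.14],7.88))"
```

```text
29.95 [ 0.4363 -0.3219  0.222 ] yaw 8.16 F [ 0.39 -0.45 -2.  ] M [-0.008  0.009 -0.001] w 0.0159
30.0 [ 0.4363 -0.3219  0.222 ] yaw 8.16 F [-0.08 -0.28 -1.21] M [ 0.007 -0.008  0.014] w 0.0155
30.05 [ 0.4363 -0.3219  0.2219] yaw 8.16 F [ 0.47  0.33 -1.86] M [-0.034 -0.001  0.009] w 0.0157
30.1 [ 0.4363 -0.3219  0.222 ] yaw 8.16 F [-1.04  0.07 -1.14] M [0.017 0.006 0.011] w 0.0153
[-0.0055  0.0019  0.1639 -0.      0.      0.0031]
```

Emit:
{"op": "move_arm", "data": {"plan": [[[-0.0055,0.0019,0.05,0,0,0.003,-1],[-0.0055,0.0019,0.1,0,0,0.003,-1],[-0.0055,0.0019,0.14,0,0,0.003,-1],[-0.0055,0.0019,0.15,0,0,0.003,-1],[-0.0055,0.0019,0.15,0,0,0.003,-1]]]}}

```text
t: 30.6
tool_pos: [0.4336, -0.3231, 0.1467]
ee_rot: [-3.133, -0.216, 0.001]
force: [0.3, -0.1, -0.6]
grip_width: 0.0158
```

Emit:
{"op": "move_arm", "data": {"plan": [[[0,0,0,0,0,0,-1],[0,0,0,0,0,0,-1],[0,0,0,0,0,0,-1],[0,0,0,0,0,0,-1],[0,0,0,0,0,0,-1]]]}}

```text
t: 31.1
tool_pos: [0.4338, -0.3232, 0.1472]
ee_rot: [3.134, 0.216, 0.0]
force: [-0.1, 0.7, -1.3]
grip_width: 0.0153
```

```bash
python3 st.py; python3 -c "
from h import *
print(goto([.4337,-.3232,.0745],7.88))
import pickle
c=cap('wrist','w12.png');pickle.dump(c,open('w12.pkl','wb'))"
```

```text
31.1 [ 0.4338 -0.3232  0.1472] yaw 7.89 F [-0.14  0.69 -1.31] M [0.033 0.011 0.045] w 0.0153
31.15 [ 0.4338 -0.3232  0.1471] yaw 7.89 F [-0.6   0.   -1.65] M [-0.031 -0.02  -0.025] w 0.0156
31.2 [ 0.4337 -0.3232  0.1471] yaw 7.90 F [-0.78 -0.49 -1.75] M [ 0.029  0.036 -0.024] w 0.0154
31.25 [ 0.4337 -0.3232  0.147 ] yaw 7.89 F [ 0.12 -0.62 -1.91] M [-0.01   0.017  0.021] w 0.0154
[-1.00e-04  0.00e+00  1.45e-01  0.00e+00 -0.00e+00  2.00e-04]
```

View pics/w12.png

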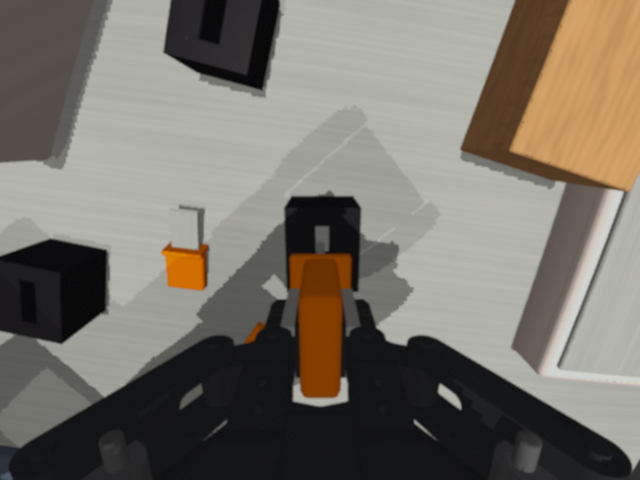

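The blade at (321,240) is over the pocket of the stand and the TCP is exactly on the recorded grasp pose. Lowering in stages.

Emit:
{"op": "move_arm", "data": {"plan": [[[0,0,0.02,0,0,0,-1],[0,0,0.04,0,0,0,-1],[0,0,0.06,0,0,0,-1],[0,0,0.07,0,0,0,-1],[0,0,0.07,0,0,0,-1]]]}}

```text
t: 31.8
tool_pos: [0.4333, -0.3229, 0.1109]
ee_rot: [-3.133, -0.216, 0.002]
force: [-0.2, -0.6, -0.6]
grip_width: 0.0151
```

Emit:
{"op": "move_arm", "data": {"plan": [[[0,0,0.02,0,0,0,-1],[0,0,0.04,0,0,0,-1],[0,0,0.055,0,0,0,-1],[0,0,0.065,0,0,0,-1],[0,0,0.065,0,0,0,-1]]]}}

```text
t: 32.3
tool_pos: [0.4334, -0.3229, 0.0787]
ee_rot: [-3.133, -0.216, 0.001]
force: [0.4, -0.8, -1.8]
grip_width: 0.0158
```

```bash
python3 st.py; python3 -c "
from h import *
print(goto([.4337,-.3232,.0745],7.88))"
```

```text
32.3 [ 0.4334 -0.3229  0.0787] yaw 7.89 F [ 0.38 -0.76 -1.81] M [ 0.04   0.003 -0.003] w 0.0158
32.35 [ 0.4336 -0.3231  0.0792] yaw 7.89 F [-0.35 -0.17 -1.06] M [-0.015  0.     0.033] w 0.0156
32.4 [ 0.4338 -0.3233  0.0795] yaw 7.90 F [ 0.18 -0.02 -1.64] M [0.016 0.025 0.038] w 0.0155
32.45 [ 0.4339 -0.3233  0.0797] yaw 7.89 F [ 0.19  0.51 -1.27] M [ 0.012 -0.018  0.003] w 0.0154
[-0.0003 -0.0003  0.0104  0.0002 -0.0002  0.0001]
```

The blade is in the pocket with no force. Last 5 mm gently.

Emit:
{"op": "move_arm", "data": {"plan": [[[0,0,0.003,0,0,0,-1],[0,0,0.006,0,0,0,-1],[0,0,0.009,0,0,0,-1],[0,0,0.009,0,0,0,-1],[0,0,0.009,0,0,0,-1]]]}}

```text
t: 32.95
tool_pos: [0.4337, -0.3232, 0.0749]
ee_rot: [-3.134, -0.216, 0.0]
force: [-0.6, -0.3, -0.6]
grip_width: 0.0158
```

Emit:
{"op": "move_arm", "data": {"plan": [[[0,0,0.001,0,0,0,-1],[0,0,0.001,0,0,0,-1],[0,0,0.001,0,0,0,-1]]]}}

```text
t: 33.25
tool_pos: [0.4338, -0.3232, 0.0745]
ee_rot: [3.134, 0.216, 0.0]
force: [-0.5, -1.0, -0.8]
grip_width: 0.0153
```

```bash
python3 st.py
```

```text
33.25 [ 0.4338 -0.3232  0.0745] yaw 7.90 F [-0.51 -0.98 -0.83] M [-0.    -0.011  0.017] w 0.0153
33.3 [ 0.4338 -0.3233  0.0745] yaw 7.89 F [-0.91 -0.51 -0.43] M [-0.049 -0.022 -0.008] w 0.0155
33.35 [ 0.4338 -0.3233  0.0745] yaw 7.89 F [-0.29  0.14 -1.2 ] M [-0.007  0.017  0.034] w 0.0159
33.4 [ 0.4338 -0.3232  0.0745] yaw 7.89 F [ 0.75 -1.17 -0.1 ] M [-0.015 -0.007  0.025] w 0.0159
```

Emit:
{"op": "move_arm", "data": {"plan": [[[0,0,0.001,0,0,0,-1],[0,0,0.001,0,0,0,-1],[0,0,0.001,0,0,0,-1]]]}}

```text
t: 33.7
tool_pos: [0.4338, -0.3233, 0.0745]
ee_rot: [3.134, 0.216, 0.0]
force: [-1.1, 1.5, 6.7]
grip_width: 0.0149
```

```bash
python3 st.py
```

```text
33.7 [ 0.4338 -0.3233  0.0745] yaw 7.90 F [-1.12  1.49  6.68] M [ 0.263  0.334 -0.011] w 0.0149
33.75 [ 0.4338 -0.3233  0.0745] yaw 7.90 F [-1.91  1.8   6.46] M [0.284 0.288 0.046] w 0.0154
33.8 [ 0.4338 -0.3233  0.0745] yaw 7.89 F [-1.93  1.29  5.87] M [ 0.331  0.294 -0.013] w 0.0153
33.85 [ 0.4338 -0.3233  0.0745] yaw 7.89 F [-1.77  0.64  6.16] M [ 0.314  0.353 -0.009] w 0.0153
```

The collar is resting on the stand at the same height as when grasped. Releasing slowly: partly open first, then fully, then up.

Emit:
{"op": "move_arm", "data": {"plan": [[[0,0,-0.001,0,0,0,-1],[0,0,-0.001,0,0,0,-0.3],[0,0,-0.001,0,0,0,-0.3],[0,0,-0.001,0,0,0,-0.3],[0,0,-0.001,0,0,0,-0.3]]]}}

```text
t: 34.35
tool_pos: [0.4337, -0.3232, 0.0744]
ee_rot: [-3.134, -0.216, 0.0]
force: [-0.3, 0.1, 0.1]
grip_width: 0.0297
```

Emit:
{"op": "move_arm", "data": {"plan": [[[0,0,0,0,0,0,1],[0,0,0,0,0,0,1],[0,0,0,0,0,0,1],[0,0,0,0,0,0,1],[0,0,0,0,0,0,1]]]}}

```text
t: 34.85
tool_pos: [0.4337, -0.3232, 0.0745]
ee_rot: [3.134, 0.216, 0.0]
force: [-0.3, -0.3, -0.3]
grip_width: 0.085
```

Emit:
{"op": "move_arm", "data": {"plan": [[[0,0,-0.04,0,0,0,1],[0,0,-0.1,0,0,0,1],[0,0,-0.18,0,0,0,1],[0,0,-0.26,0,0,0,1],[0,0,-0.3,0,0,0,1]]]}}

```text
t: 35.35
tool_pos: [0.4344, -0.3238, 0.2279]
ee_rot: [3.131, 0.216, 0.005]
force: [-0.1, -0.0, -1.2]
grip_width: 0.0855
```

Emit:
{"op": "move_arm", "data": {"plan": [[[0,0,-0.1,0,0,0,1],[0,0,-0.1,0,0,0,1],[0,0,-0.1,0,0,0,1],[0,0,-0.1,0,0,0,1],[0,0,-0.1,0,0,0,1]]]}}

```text
t: 35.85
tool_pos: [0.4333, -0.3229, 0.2732]
ee_rot: [-3.133, -0.216, 0.002]
force: [0.4, -0.1, 0.7]
grip_width: 0.0855
```

```bash
python3 -c "
from h import *
import pickle
c=cap('wrist','w13.png');pickle.dump(c,open('w13.pkl','wb'));print(c['obs']['t'],c['obs']['tool_pos'],c['obs']['grip_width'])
c=cap('top','t13.png');pickle.dump(c,open('t13.pkl','wb'))
cv2.imwrite('pics/t13c.png',cv2.resize(c['pixels'][90:310,220:500,::-1],None,fx=2.8,fy=2.7,interpolation=cv2.INTER_CUBIC))
c=cap('side','s13.png')
"; python3 m2.py w13 260 380 180 320 0.105,0.12 0.054,0.0605
```

```text
35.85 [ 0.43334281 -0.32286886  0.27320708] 0.08550668850277293
0.105 766 [ 0.4115 -0.3317  0.1051] [ 0.4555 -0.3113  0.1131] 0.11057169132166855
((433.353515625, -321.4518127441406), (43.740779876708984, 15.374391555786133), 7.672242641448975)
0.054 1590 [ 0.3986 -0.3532  0.0562] [ 0.4687 -0.2932  0.0605] 0.05887793935262503
((433.7370910644531, -323.0636291503906), (63.49335861206055, 54.08559799194336), 8.023539543151855)
```

View pics/w13.png

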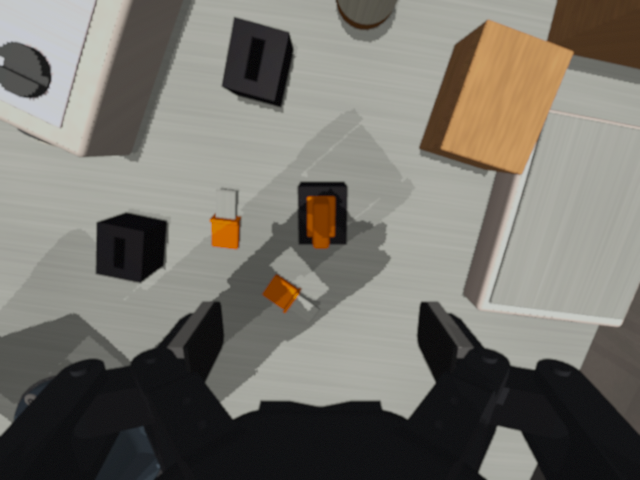

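View pics/s13.png

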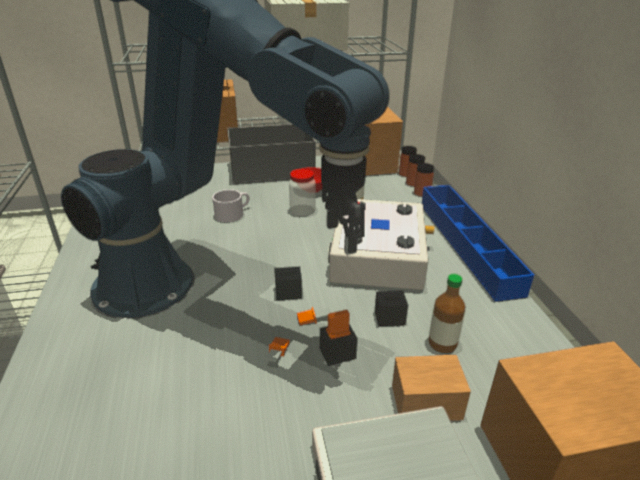

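View pics/t13c.png

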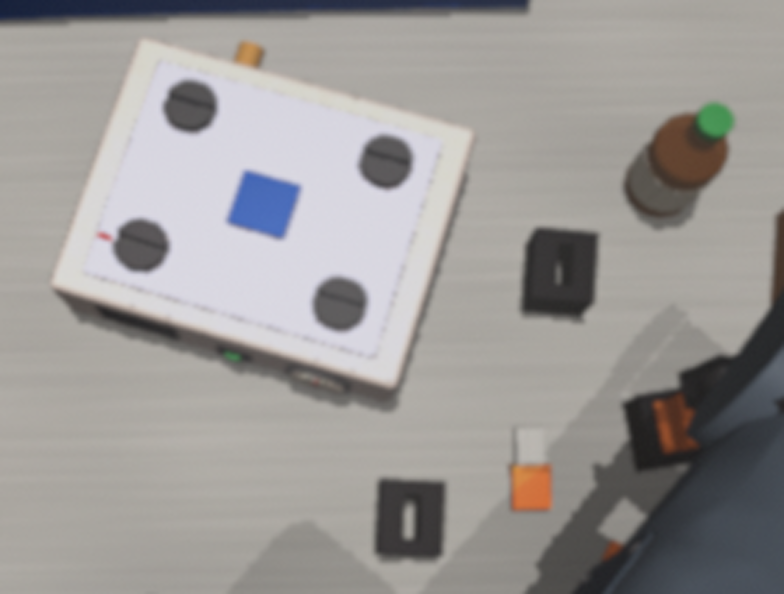

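The top view shows the stud's slot (crop (141,245)) parallel to the other three and in line with the red mark. The key stands in its stand (wrist view (320,220)), top at z = 0.1106 as before, 1.6 mm off the stand's centre. Handing in.

```bash
python3 -c "
from plant import ctrl
print(ctrl.hand_in(), ctrl.get_obs()['t'])"
```

```text
the job is handed in; nothing more can be done
the job is handed in; nothing more can be done
```

The raised stud is pushed down, turned and home in its catch, and the key is back in its stand. I handed the job in at about 36 s; the hand-in gives no verdict.

**How it went:** The key went into the slot with almost no side force. The stud met its ledge after about 6.4 mm. I turned it clockwise about 1.5 rad, and it then sank with drag force only to a hard stop at about 14 mm. The readings I took never exceeded about 12.5 N along the tool's axis, about 14 N on the unit once the key's own weight is allowed for. I lowered the key back at the pose where I had gripped it, until the collar rested on the stand, and released it.

**Last checks:**
- **Stud:** With the key still in the slot, the head top was 12 mm above the cover. The slot pointed at about 1.6 rad. In the final top view it is parallel to the other three and in line with the red mark.
- **Key:** It stands at the same height as at the start (top at z = 0.1106). It is about 1.6 mm off the stand's centre, where it measured under 1 mm off at the start.
- **Robot:** The gripper is open and clear, and I saw no bystander move. I compared their positions by eye only, not by measurement.

**Things that disagreed:**
- **Heights:** The camera depth readings run about 1–1.5 mm lower than the text's heights.
- **Key height from two wrist views:** Triangulation gave the key's top at 0.120 m, against 0.111 m by depth. One of the pictures was taken while the arm was still moving, and I used the depth value.
- **Catch:** The stud began to sink earlier than I expected, so I never felt a distinct drop with the 10–15 N push.
- **Slot play:** The key's play in the slot looked more like 7–9° than the stated 0.1 rad (about 6°).

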